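# Load the clam washer

### The arm

A 6-joint arm with a two-finger parallel gripper is mounted at the origin on the work surface. World frame = base frame: x ahead of the robot, y to its left, z up, the work surface at z = 0. Lengths are in m, angles in rad, forces in N, time in s.
With the tool pointing down it reaches from about 0.35 to 0.975 m from the base axis. Payload 4.9 kg.
Tool frame: the origin (TCP) lies at the very end of the fingers, on their centre line; the grasp point (between the pads) lies 19 mm behind it; x points along the fingers, z is the direction in which the jaws open and shut, and the axes are right-handed (so a half turn about x gives the same grasp; the last joint's range is limited). The gripper opens to 85 mm and grips with 20 to 120 N. Pads are 22 mm wide; open, the fingers measure 114 mm over their backs; the gripper's body (76 mm by 85 mm) begins 54 mm behind the grasp point. The pads swing forward as they close: fully open they stand 13 mm farther back than shut.
Start: joints at [-1.433, 0.053, 1.613, -0, 1.476, -0.119], TCP at [0.159, -0.604, 0.231] pointing down, gripper open.
Joint ranges: [-3.01, 3.01], [-1.01, 2.22], [0.06, 2.58], [-1.02, 4.17], [0.09, 2.62], [-3.14, 3.14]. Speed limits (rad/s): [2.57, 2.57, 3.14, 3.14, 3.14, 3.14].

### API

Orientations are given as a unit quaternion [w, x, y, z].
In Python, from plant import manip, viewer gives the robot as it stands.
- The arm moves only by the shell command python3 -m inch 'ROWS'. ROWS is JSON, a list of rows, each an object with "fingers": the opening, from -1 (shut) to 1 (fully open), so that 0 is half open; "delta_pos": the shift along the tool's x, y, z in cm, a list of three; "twist": the turn, a rotation vector about the tool's x, y, z in degrees, a list of three. A call has 1 to 5 rows; each row shifts and turns the commanded pose from where the row before left it, along the tool's axes as they then stand; what a row does not reach is not made up. A row lasts 1/8 s, in which the tool goes at most 62.5 mm and 10.7 degrees, less where a joint would pass 70% of its speed; a pose out of reach is approached as far as the arm can. A call is refused whole if a number of a shift passes 6.25 or a number of a turn 10.7, either way. A call with a gripper value outside its range is refused whole. The fingers move at their own pace and stop on an object; the grip force is fixed at half the most. Time passes only in rows, so rows that do not move let the fingers close. It gives the time, the measured TCP pose, the force and the opening at its end, in the units of the state.
- manip.state(): the state, without advancing time (a new reading comes with each control period).
- viewer.grab_frame(name): name is "side" or "top"; returns a dict with "pixels" (384x512x3 uint8, blue, green, red), "range_z" (384x512 float32, m along the optical axis (not along the pixel's ray), 0 where there is no reading), "K" (3x3 intrinsics, pixels), "k1" (the pictures are not rectified: a ray, as slopes to the right and down, at radius r is drawn at 1 + k1 r^2 times it, then the intrinsics apply), "pose" (4x4, takes a point from camera to world coordinates). Camera axes: x right, y down, z forward; pixel columns grow to the right and rows downward; lengths in m; the calibration is good to about 2 mm. A picture is of the moment at which its call begins.
- manip.job_done(): hands the job in, once; it reports no verdict.
The state is a dict: "time": time; "joint_pos": joint angles; "joint_vel": joint speeds; "joint_efforts": joint torques, N m; "tool_pos": TCP position; "tool_rot": TCP orientation; "contact_force": force on the tool from outside, world axes, zero at the start; "ft_torque": the same for the moment, N m; "gripper_width": opening from 0.0 (shut) to 1.0 (fully open).
Only numpy, scipy, OpenCV 4.12 (cv2) and the standard library are available. Lean on these libraries where they do the work, as an engineer would, in place of code of your own. Each camera call takes 0.05 s, during which the arm holds its last target.

### The job

Load the clam washer: put every loose clam from the counter into the red pan with those already there and turn the drum by its spokes until the yellow spoke points straight up, so that the mouth is open to the pan. Once both are done, tip the pan by its handle so that all the clams go into the drum, and lower it flat again. Then turn the drum one spoke on, its mouth towards the clear guard, until the green spoke points straight up, with every clam still inside; leave the bowl and the bottle where they are.

Things in the scene. Friction and masses are not known exactly. Their poses are not given: they have to be found in the camera images.
- washer: Shell washer, fixed on the counter: blue base plate 340 (x) x 315 (y, from -113 to 202) x 12 mm high, grey brackets 112 mm high at its x ends hold the drum between pointed centres, a white housing fills the space under the pan. Origin on the counter below the drum's axis; own x along the drum's axis (spoke star at the -x end), y from the drum towards the pan, z up.
- drum_axis (a point): Fixed point in the middle of the drum, on its axis, 85 mm above the counter, 46 mm to +x of the washer's origin; axes as the washer's. The drum is hollow: inside 164 mm long along x, octagonal, 138 mm across, with blue end discs 158 mm across. Its only opening is the mouth in its side, 110 mm wide and as long as the drum.
- star_hub (a point): Fixed point on the drum's axis, amid the star of six round spokes by which the drum is turned; 85 mm above the counter, axes as the washer's. Spokes 10 mm thick, 60 degrees apart, reaching 70 mm from the axis. Free space beside the spokes' middle plane: 56 mm to the bracket (-x), 44 mm to the blue end disc (+x). Shut fingertips reaching in from above can push a spoke.
- drum (a joint): Angle of the drum about the washer's x, rad: 0 or any whole turn when the yellow spoke and the mouth face straight up. As it grows, the top moves towards the washer's -y, away from the pan. Turns endlessly both ways and stays where it is left (friction 0.25 N m, about 4 N at a spoke).
- drum_mark (a point): The mark: outer end of the one yellow spoke of the star (its neighbour is green, the rest dark), 70 mm from the axis. Yellow stripes on the blue end discs point the same way. This direction is the middle of the drum's mouth and is the point's own z axis.
- green_mark (a point): Outer end of the green spoke, next to the yellow one on the pan's side of it when the yellow one is up, 70 mm from the axis. It points straight up when the drum's angle is pi/3 (1.047 rad); the mouth then faces 60 degrees from up towards the guard. The point's own axes are the drum's: its z axis points along the yellow spoke, not the green.
- guard_top (a point): Middle of the top edge of the clear splash guard that stands behind the drum: 4 mm thick, 180 mm long along the drum, 250 mm above the counter, 96 mm to -y of the drum's axis.
- pan (a joint): Tilt of the red loading pan about its hinge, rad: 0 flat (rest, a stop), 1.2 fully tipped towards the drum (stop); clams slide off from about 0.7 to 1.1. The hinge is parallel to the drum's axis, 45 mm to +y of it, 157 mm above the counter, at the pan's open pouring edge over the drum. The pan weighs 0.35 kg and sinks back if let go.
- pan_floor (a point): Middle of the pan's inner floor, 157 mm above the counter when flat. Inside 140 mm (along the drum) by 150 mm (from the open pouring edge at -y to the end wall at +y); walls rise 30 mm above the floor. Axes as the washer's while flat: y points away from the drum.
- pan_handle (a point): Middle of the pan's handle: round steel bar 12 mm thick, 92 mm long, parallel to the drum's axis, 36 mm out from the pan's end wall, 190 mm from the hinge and 12 mm above the floor's level, its two arms 40 mm either side of its middle. Held from above between two fingers it turns in the grip as the pan tips, so the tool may stay upright on the arc.
- bowl: Green plastic bowl, 130 mm across, 60 mm high, origin under its middle. Bystander, leave alone.
- bottle: Blue bottle with a white cap, 60 mm across, 170 mm high, origin under its middle. Bystander, leave alone.
- clam1: A closed round clam, cream with brown rings, 46 mm across, 30 mm thick, about 40 g, origin in its middle, own z axis through its two flat faces (either may be up). Lies on the counter at the start; may be absent.
- clam2: A closed round clam, cream with brown rings, 46 mm across, 30 mm thick, about 40 g, origin in its middle, own z axis through its two flat faces (either may be up). Lies on the counter at the start; may be absent.
- clam3: A closed round clam, cream with brown rings, 46 mm across, 30 mm thick, about 40 g, origin in its middle, own z axis through its two flat faces (either may be up). Lies on the counter at the start; may be absent.
- clam4: A closed round clam, cream with brown rings, 46 mm across, 30 mm thick, about 40 g, origin in its middle, own z axis through its two flat faces (either may be up). Lies on the counter at the start; may be absent.
- clam5: A closed round clam, cream with brown rings, 46 mm across, 30 mm thick, about 40 g, origin in its middle, own z axis through its two flat faces (either may be up). Lies on the counter at the start; may be absent.
- clam6: A closed round clam, cream with brown rings, 46 mm across, 30 mm thick, about 40 g, origin in its middle, own z axis through its two flat faces (either may be up). Lies on the counter at the start; may be absent.
- clam7: A closed round clam, cream with brown rings, 46 mm across, 30 mm thick, about 40 g, origin in its middle, own z axis through its two flat faces (either may be up). Lies in the pan near its pouring edge at the start.
- clam8: A closed round clam, cream with brown rings, 46 mm across, 30 mm thick, about 40 g, origin in its middle, own z axis through its two flat faces (either may be up). Lies in the pan near its pouring edge at the start.
Things that resemble listed ones, but are neither listed nor needed, are in the scene too. Leave any blue or purple look-alike of the clam6 alone.

How it is judged:
By the outcome, as a careful person would: the job done as asked, in the order asked, and still so for the second after the job is handed in, with the robot touching nothing.
Of clam1, clam2, clam3, clam4, clam5, clam6 only 4 to 6 are there at a start; the rules pass over those that are not, and their reading is None.
At some moment in a run one of clam1, clam2, clam3, clam4, clam5, clam6 may be knocked a few centimetres aside while the robot is not near it.
Once in a run the grip may slacken for a moment while it holds something.
It also fails if it takes over 210 s, if anything falls off the work surface, if the arm or the gripper's body presses on something with over 40 N, if the wrist force passes 120 N, or if a joint passes its speed limit or range.

## Working session

There is one attempt and no reset: what is moved stays moved. The work goes in short steps, Python scripts to look and compute and a shell command to move; the robot and the scene stay as the last step left them, time stands still between calls to the robot, and variables do not carry over. Pictures are saved under pics/ and viewed, and the job is handed in when it is done.

```bash
ls; mkdir -p pics; cat > h.py <<'E'
import numpy as np, cv2
from plant import manip, viewer
def grab(n):
    return viewer.grab_frame(n)
def px2ray(f,u,v):
    K=f["K"];x=(u-K[0][2])/K[0][0];y=(v-K[1][2])/K[1][1]
    k=f["k1"];a,b=x,y
    for _ in range(20):
        r=a*a+b*b;a=x/(1+k*r);b=y/(1+k*r)
    return np.array([a,b,1.0])
def onplane(f,u,v,z):
    P=np.array(f["pose"]);d=P[:3,:3]@px2ray(f,u,v);o=P[:3,3]
    return o+d*(z-o[2])/d[2]
def depthpt(f,u,v):
    z=f["range_z"][int(round(v)),int(round(u))]
    P=np.array(f["pose"]);return P[:3,:3]@(px2ray(f,u,v)*z)+P[:3,3]
def proj(f,p):
    P=np.array(f["pose"]);c=P[:3,:3].T@(np.array(p)-P[:3,3]);a=c[:2]/c[2];a=a*(1+f["k1"]*(a@a));K=f["K"]
    return np.array([K[0][0]*a[0]+K[0][2],K[1][1]*a[1]+K[1][2]])
E
python3 - <<'E'
from h import *
s=manip.state();print(s)
for n in("side","top"):
    f=grab(n);cv2.imwrite(f"pics/{n}0.png",f["pixels"]);print(n,f["K"],f["k1"],np.round(f["pose"],4).tolist())
E
```

```text
pics
{'time': 0.0, 'joint_pos': array([-1.43300845e+00,  5.33663192e-02,  1.61427406e+00, -1.32407551e-05,
        1.47599266e+00, -1.19009670e-01]), 'joint_vel': array([ 6.11977828e-04, -2.65344460e-04, -8.39961920e-05,  4.82969797e-04,
        1.40524394e-03, -3.86383434e-04]), 'joint_efforts': array([ 1.43653018e-03, -3.93682086e+01, -3.70172024e+01,  1.14224904e-04,
        7.07826490e-03,  1.75081760e-05]), 'tool_pos': array([ 0.15864644, -0.60389611,  0.23006906]), 'tool_rot': array([ 0.55938908,  0.43236235,  0.56042534, -0.43135843]), 'contact_force': array([-0.15300188, -1.01017509, -0.16876346]), 'ft_torque': array([-0.0241987 , -0.02868665,  0.00826274]), 'gripper_width': 0.9984540202396525}
side [[429.36219873   0.         261.87490677]
 [  0.         429.36219873 186.32348451]
 [  0.           0.           1.        ]] -0.05571462185778452 [[-0.9877, -0.0944, 0.1243, 0.4837], [-0.1551, 0.681, -0.7156, 0.8639], [-0.0171, -0.7261, -0.6874, 0.9418], [0.0, 0.0, 0.0, 1.0]]
top [[383.50751197   0.         256.63030134]
 [  0.         383.50751197 195.75260456]
 [  0.           0.           1.        ]] 0.005264731983202259 [[0.013, -0.9952, 0.0972, 0.5409], [-0.9998, -0.0147, -0.0168, 0.0927], [0.0181, -0.097, -0.9951, 1.1174], [0.0, 0.0, 0.0, 1.0]]
```

View pics/side0.png

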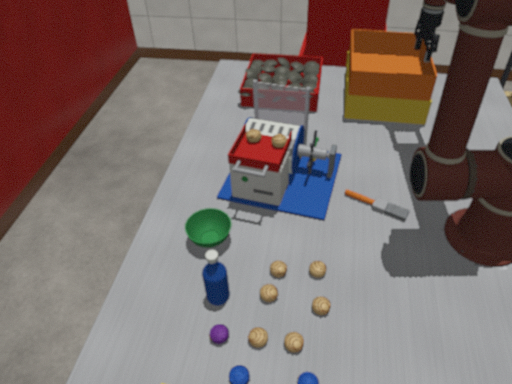

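View pics/top0.png

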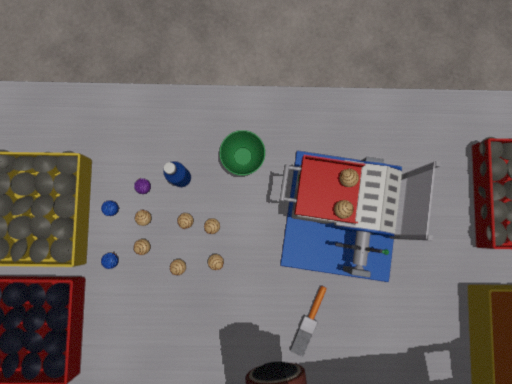

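```bash
python3 - <<'E'
from h import *
f=grab("top");p=f["pixels"]
cv2.imwrite("pics/c1.png",cv2.resize(p[140:285,270:445],None,fx=4.5,fy=4,interpolation=cv2.INTER_CUBIC)[:600,:800])
cv2.imwrite("pics/c2.png",cv2.resize(p[140:285,85:275],None,fx=4,fy=4,interpolation=cv2.INTER_CUBIC))
g=grab("side");q=g["pixels"]
cv2.imwrite("pics/c3.png",cv2.resize(q[70:220,210:360],None,fx=4,fy=4,interpolation=cv2.INTER_CUBIC))
for n,F in(("top",f),("side",g)):
    h=cv2.cvtColor(F["pixels"],cv2.COLOR_BGR2HSV)
    m=cv2.inRange(h,(8,70,90),(28,255,255))
    c,_=cv2.findContours(m,cv2.RETR_EXTERNAL,cv2.CHAIN_APPROX_NONE)
    for k in c:
        a=cv2.contourArea(k)
        if 60<a<500:
            (u,v),r=cv2.minEnclosingCircle(k)
            print(n,round(u),round(v),round(r,1),a,np.round(onplane(F,u,v,.015),4),np.round(depthpt(F,u,v),3))
E
```

```text
top 318 302 17.4 200.5 [ 0.3488 -0.1014  0.015 ] [ 0.35  -0.1    0.022]
top 178 267 8.2 180.0 [0.443  0.2951 0.015 ] [0.445 0.292 0.032]
top 216 262 7.9 177.5 [0.4596 0.1883 0.015 ] [0.46  0.187 0.027]
top 48 258 8.1 64.5 [0.4639 0.6571 0.015 ] [0.463 0.662 0.006]
top 142 247 8.3 182.5 [0.498  0.3981 0.015 ] [0.499 0.394 0.03 ]
top 212 226 7.9 169.0 [0.56   0.2015 0.015 ] [0.56  0.2   0.029]
top 185 221 8.0 171.0 [0.5742 0.2781 0.015 ] [0.574 0.275 0.031]
top 143 217 8.1 177.0 [0.5817 0.3989 0.015 ] [0.581 0.395 0.031]
top 19 216 15.1 94.0 [0.5795 0.7473 0.015 ] [0.578 0.728 0.048]
top 51 216 7.5 93.5 [0.5832 0.6565 0.015 ] [0.584 0.661 0.006]
top 344 209 9.3 231.5 [ 0.6138 -0.1783  0.015 ] [ 0.602 -0.136  0.187]
top 15 194 9.2 74.5 [0.6441 0.7629 0.015 ] [0.645 0.768 0.007]
top 349 177 9.4 230.0 [ 0.7073 -0.1943  0.015 ] [ 0.681 -0.148  0.191]
top 24 174 14.7 89.0 [0.7028 0.7435 0.015 ] [0.697 0.72  0.054]
top 53 173 6.8 68.5 [0.7046 0.659  0.015 ] [0.706 0.664 0.005]
side 293 342 10.2 268.0 [0.5002 0.3994 0.015 ] [0.5   0.408 0.031]
side 258 337 9.8 264.0 [0.5826 0.3992 0.015 ] [0.581 0.407 0.031]
side 321 306 9.2 228.0 [0.4445 0.296  0.015 ] [0.445 0.307 0.033]
side 268 293 8.7 213.0 [0.5753 0.2781 0.015 ] [0.574 0.289 0.032]
side 317 269 8.3 185.5 [0.4594 0.1892 0.015 ] [0.46 0.2  0.03]
side 278 268 8.1 179.0 [0.561 0.202 0.015] [0.56  0.213 0.031]
side 360 195 15.3 158.5 [ 0.3486 -0.1039  0.015 ] [ 0.349 -0.101  0.017]
side 279 140 7.4 135.0 [ 0.6292 -0.345   0.015 ] [ 0.602 -0.119  0.188]
side 253 135 7.8 131.5 [ 0.7239 -0.363   0.015 ] [ 0.68  -0.139  0.184]
```

View pics/c1.png

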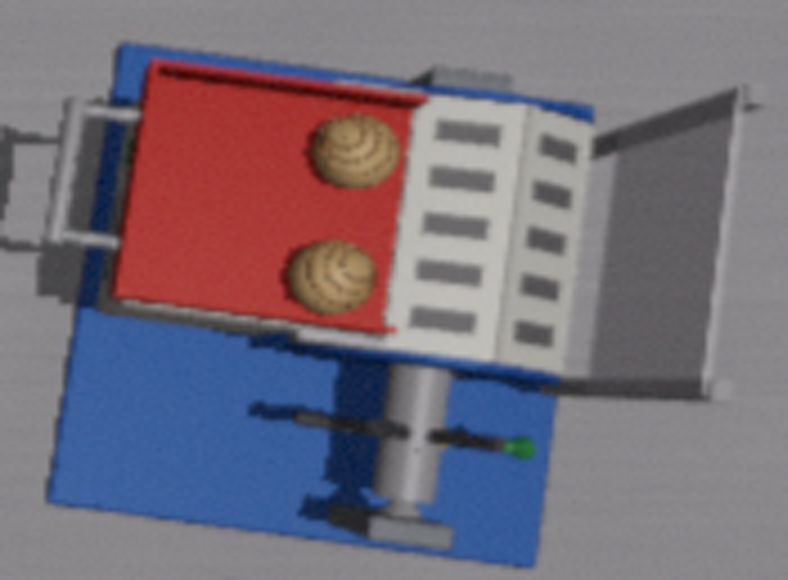

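View pics/c2.png

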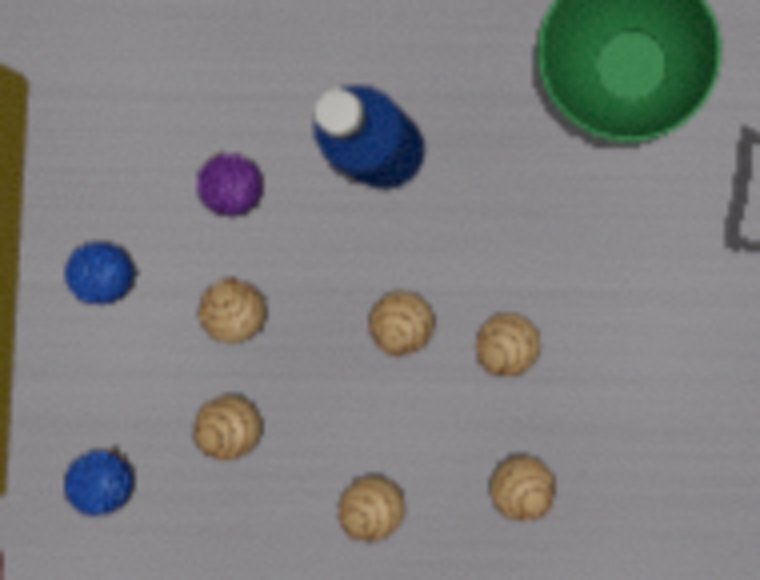

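View pics/c3.png

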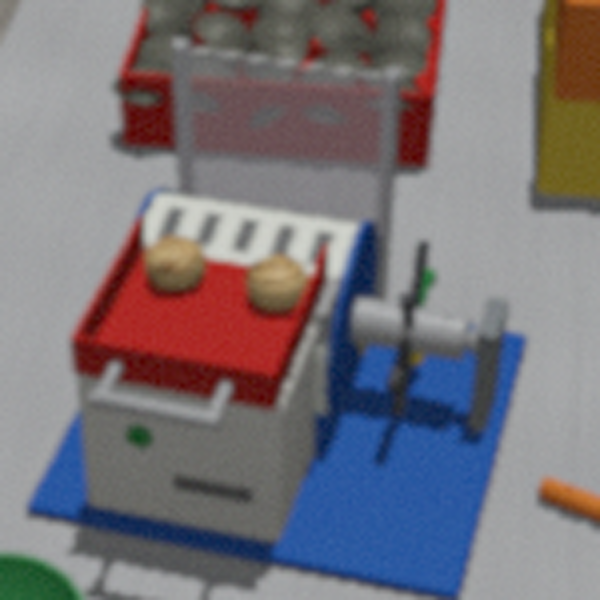

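```bash
python3 - <<'E'
from h import *
from scipy.spatial.transform import Rotation as R
f=grab("top");g=grab("side")
h=cv2.cvtColor(f["pixels"],cv2.COLOR_BGR2HSV)
m=cv2.inRange(h,(105,120,60),(120,255,255)); m[:, :275]=0;m[:,420:]=0
k=np.vstack([c for c in cv2.findContours(m,cv2.RETR_EXTERNAL,cv2.CHAIN_APPROX_NONE)[0] if cv2.contourArea(c)>40])
hull=cv2.convexHull(k)
print(cv2.approxPolyDP(hull,4,True)[:,0].tolist())
px=[(297.1,150.8),(280.7,265.5),(388.7,281.5),(401.6,166.3)]
W=np.array([(.17,.202),(-.17,.202),(-.17,-.113),(.17,-.113)])
Q=np.array([onplane(f,u,v,.012)[:2] for u,v in px]);print(np.round(Q,4))
A=W-W.mean(0);B=Q-Q.mean(0)
yaw=np.arctan2((A[:,0]*B[:,1]-A[:,1]*B[:,0]).sum(),(A*B).sum())
c,s=np.cos(yaw),np.sin(yaw);Rz=np.array([[c,-s],[s,c]])
t=Q.mean(0)-Rz@W.mean(0);print(np.degrees(yaw),t,np.round(Q-(W@Rz.T+t),4))
def w2(p): return np.r_[Rz@np.array(p[:2])+t,p[2]]
d=f["pixels"].copy();e=g["pixels"].copy()
P=[(.17,.202,.012),(-.17,.202,.012),(-.17,-.113,.012),(.17,-.113,.012),(.046,-.096,.25),(.046,.235,.169),(.046,.045,.157),(.046,.195,.157),(-.024,.12,.187),(.116,.12,.187),(-.044,.235,.169)]
for p in P:
    for F,I in((f,d),(g,e)):
        u=proj(F,w2(p));cv2.circle(I,tuple(int(round(x*8)) for x in u),8,(0,255,255),1,cv2.LINE_AA,3)
cv2.imwrite("pics/d1.png",cv2.resize(d[140:290,270:445],None,fx=4,fy=4))
cv2.imwrite("pics/d2.png",cv2.resize(e[70:220,210:360],None,fx=4,fy=4))
T=R.from_quat(np.roll(manip.state()["tool_rot"],-1)).as_matrix();print(np.round(T,3))
E
```

```text
[[387, 281], [281, 265], [297, 151], [344, 158], [393, 234]]
[[ 0.7832 -0.043 ]
 [ 0.4503  0.0029]
 [ 0.4089 -0.3055]
 [ 0.742  -0.3505]]
-7.704110235495502 [ 0.59013263 -0.21809876] [[-0.0025 -0.0023]
 [ 0.0015 -0.0019]
 [ 0.0024  0.0018]
 [-0.0014  0.0024]]
[[-0.     0.967  0.254]
 [ 0.001  0.254 -0.967]
 [-1.     0.    -0.001]]
```

View pics/d1.png

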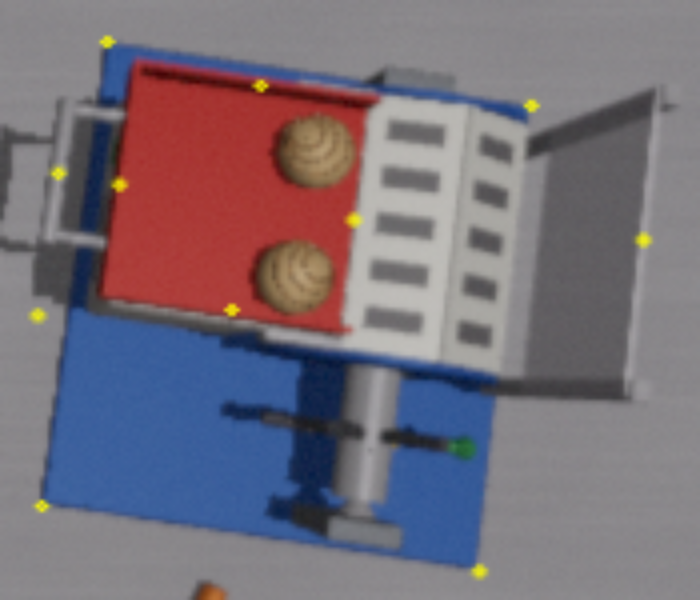

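View pics/d2.png

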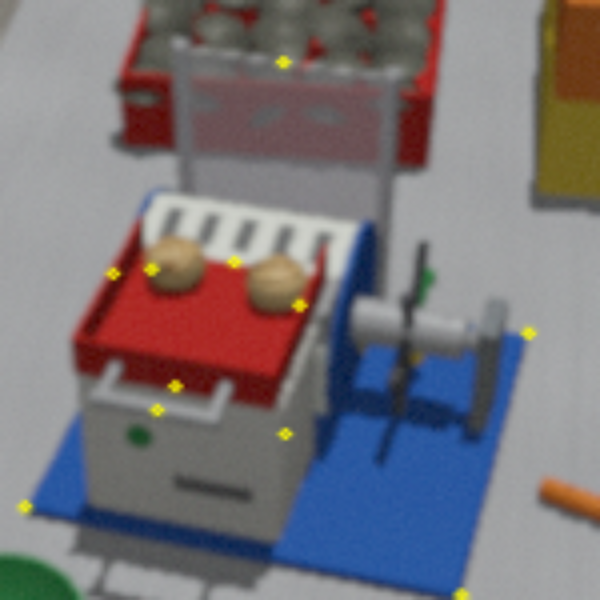

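```bash
cat >> h.py <<'E'
yaw=np.radians(-7.704);c_,s_=np.cos(yaw),np.sin(yaw);Rz=np.array([[c_,-s_],[s_,c_]]);t0=np.array([.5901,-.2181])
def w2(p): return np.r_[Rz@np.array(p[:2])+t0,p[2]]
def toW(p): return np.r_[Rz.T@(np.array(p[:2])-t0),p[2]]
def tri(f,a,g,b):
    M=np.zeros((3,3));v=np.zeros(3)
    for F,(x,y) in((f,a),(g,b)):
        P=np.array(F["pose"]);d=P[:3,:3]@px2ray(F,x,y);d/=np.linalg.norm(d);A=np.eye(3)-np.outer(d,d);M+=A;v+=A@P[:3,3]
    return np.linalg.solve(M,v)
def blob(f,lo,hi,x0,y0,x1,y1):
    h=cv2.cvtColor(f["pixels"],cv2.COLOR_BGR2HSV);m=cv2.inRange(h,lo,hi);z=np.zeros_like(m);z[y0:y1,x0:x1]=m[y0:y1,x0:x1]
    n,l,s,c=cv2.connectedComponentsWithStats(z)
    return [(s[i,4],*np.round(c[i],1)) for i in range(1,n) if s[i,4]>2]
def clams(f):
    h=cv2.cvtColor(f["pixels"],cv2.COLOR_BGR2HSV)
    m=cv2.inRange(h,(8,70,90),(28,255,255));o=[]
    for k in cv2.findContours(m,cv2.RETR_EXTERNAL,cv2.CHAIN_APPROX_NONE)[0]:
        if 110<cv2.contourArea(k)<300:
            (u,v),r=cv2.minEnclosingCircle(k)
            if r<11:o.append((u,v))
    return o
def tool(s=None):
    from scipy.spatial.transform import Rotation as R
    s=s or manip.state();return np.array(s["tool_pos"]),R.from_quat(np.roll(s["tool_rot"],-1)).as_matrix()
E
python3 - <<'E'
from h import *
f=grab("top");g=grab("side")
a=blob(f,(45,100,40),(75,255,255),340,220,420,280);b=blob(g,(45,100,40),(75,255,255),290,110,340,180)
print(a,b)
p=toW(tri(f,a[0][1:],g,b[0][1:]));print(p, np.degrees(np.arctan2(-p[1],p[2]-.085)))
print("yellow",blob(g,(20,100,60),(35,255,255),290,130,340,190),blob(f,(20,100,60),(35,255,255),340,220,420,280))
for u,v in((344,209),(349,177)): print(toW(onplane(f,u,v,.172)))
E
```

```text
[(np.int32(17), np.float64(384.9), np.float64(251.6))] [(np.int32(10), np.float64(316.0), np.float64(139.8))]
[-0.08533578 -0.06424405  0.08571488] 89.36246437826695
yellow [(np.int32(5), np.float64(313.4), np.float64(158.8))] []
[0.00277994 0.07899555 0.172     ]
[0.08412129 0.07660372 0.172     ]
```

```bash
cat > go.py <<'E'
import sys
from h import *
# go.py wx wy z : needed tool delta cm + yaw error
s=manip.state();p,T=tool(s);Rw=np.eye(3);Rw[:2,:2]=Rz
w=toW(p);print("t",round(s["time"],2),"W",np.round(w*1000,1),"F",np.round(s["contact_force"],1),"g",round(s["gripper_width"],3))
Tw=np.array([[0,1,0],[0,0,-1],[-1,0,0.]]) # cols: tool x=-z, y=+wx, z=-wy
from scipy.spatial.transform import Rotation as R
print("twist left",np.round(np.degrees(R.from_matrix(T.T@Rw@Tw).as_rotvec()),2))
a=[float(x)/1000 for x in sys.argv[1:]]
for i in range(0,len(a),3):
    d=T.T@Rw@(np.array(a[i:i+3])-w);print("delta cm",np.round(d*100,2));w=np.array(a[i:i+3])
E
python3 go.py -250 -150 260  -92 -48 260
python3 -m inch '[{"fingers":-1,"delta_pos":[-1,0,0],"twist":[7.5,0,0]},{"fingers":-1,"delta_pos":[-1,0,0],"twist":[7.5,0,0]},{"fingers":-1,"delta_pos":[-1,0,0],"twist":[7.4,0,0]}]'
python3 go.py -250 -150 260  -92 -48 260
```

```text
t 0.4 W [-375.7 -440.6  231.1] F [-0.8  0.1  0. ] g 1.001
twist left [ 2.242e+01 -2.000e-02  0.000e+00]
delta cm [ -2.88  22.7  -22.08]
delta cm [ 0.  18.5 -3.4]
time: 0.78
tool_pos: [0.1587, -0.6045, 0.2616]
tool_rot: [0.464, 0.533, 0.464, -0.533]
contact_force: [-0.3, 0.3, 0.1]
gripper_width: 0.38
t 0.78 W [-375.7 -440.7  261.6] F [-0.3  0.3  0.1] g 0.38
twist left [-0.23 -0.    0.  ]
delta cm [  0.16  12.45 -29.12]
delta cm [  0.    15.76 -10.26]
```

```bash

python3 -m inch '[{"fingers":-1,"delta_pos":[0,4,-5.6],"twist":[0,0,0]},{"fingers":-1,"delta_pos":[0,4,-5.6],"twist":[0,0,0]},{"fingers":-1,"delta_pos":[0,4,-5.6],"twist":[0,0,0]},{"fingers":-1,"delta_pos":[0,4,-5.6],"twist":[0,0,0]},{"fingers":-1,"delta_pos":[0,4,-5.6],"twist":[0,0,0]}]'
python3 go.py -92 -48 260
```

```text
time: 1.4
tool_pos: [0.3738, -0.3752, 0.2616]
tool_rot: [-0.466, -0.532, -0.465, 0.532]
contact_force: [0.3, -0.6, -0.7]
gripper_width: 0.0
t 1.4 W [-193.2 -184.7  261.6] F [ 0.3 -0.6 -0.7] g 0.0
twist left [-0.    0.04 -0.04]
delta cm [  0.16  10.12 -13.67]
```

```bash

python3 -m inch '[{"fingers":-1,"delta_pos":[0,4,-5],"twist":[0,0,0]},{"fingers":-1,"delta_pos":[0,4,-5],"twist":[0,0,0]},{"fingers":-1,"delta_pos":[0,2.1,-3.6],"twist":[0,0,0]},{"fingers":-1,"delta_pos":[0,0,0],"twist":[0,0,0]}]'
python3 go.py -92 -48 120
python3 - <<'E'
from h import *
for n in("top","side"):
    f=grab(n);q=f["pixels"][130:290,270:445] if n=="top" else f["pixels"][50:200,210:360]
    cv2.imwrite(f"pics/e_{n}.png",cv2.resize(q,None,fx=4,fy=3.7))
E
```

```text
time: 1.9
tool_pos: [0.4901, -0.2555, 0.2614]
tool_rot: [0.467, 0.531, 0.467, -0.531]
contact_force: [-0.8, 0.0, 0.5]
gripper_width: -0.001
t 1.9 W [-94.  -50.5 261.4] F [-0.8  0.   0.5] g -0.001
twist left [ 0.28 -0.01 -0.01]
delta cm [14.14  0.2  -0.24]
```

View pics/e_side.png

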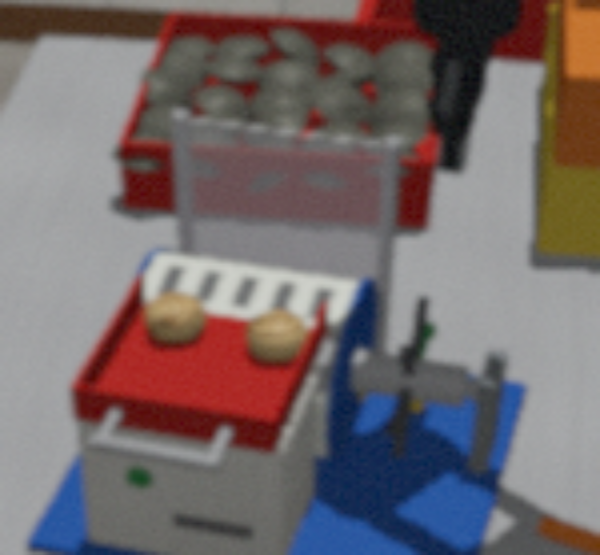

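View pics/e_top.png

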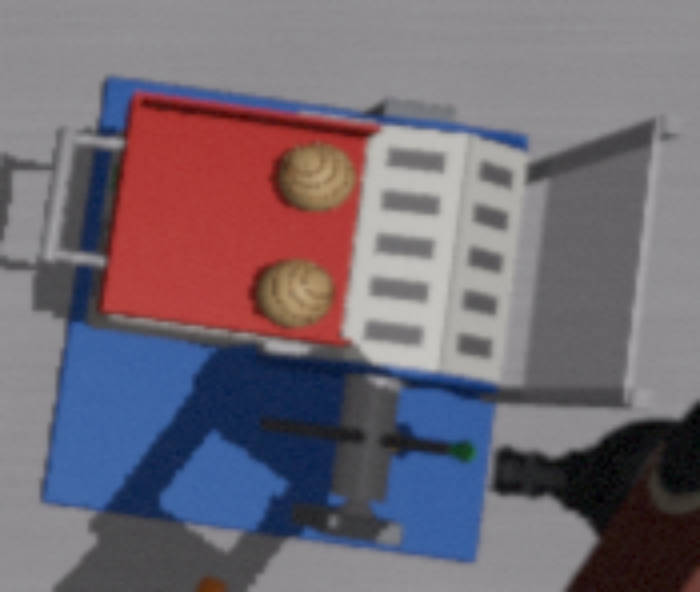

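```bash

python3 -m inch '[{"fingers":-1,"delta_pos":[4.5,-0.2,-0.3],"twist":[0,0,0]},{"fingers":-1,"delta_pos":[4.5,0,0],"twist":[0,0,0]},{"fingers":-1,"delta_pos":[3.1,0,0],"twist":[0,0,0]},{"fingers":-1,"delta_pos":[2,0,0],"twist":[0,0,0]},{"fingers":-1,"delta_pos":[0,0,0],"twist":[0,0,0]}]'
python3 go.py -95 -48 120
```

```text
time: 2.62
tool_pos: [0.486, -0.2546, 0.1189]
tool_rot: [-0.464, -0.532, -0.466, 0.533]
contact_force: [0.4, -0.3, 0.1]
gripper_width: -0.003
t 2.62 W [-98.3 -50.2 118.9] F [ 0.4 -0.3  0.1] g -0.003
twist left [-0.07 -0.07  0.16]
delta cm [-0.11  0.33 -0.22]
```

```bash

python3 -m inch '[{"fingers":-1,"delta_pos":[0,0.6,-0.6],"twist":[0,0,0]},{"fingers":-1,"delta_pos":[0,0,-1.2],"twist":[0,0,0]},{"fingers":-1,"delta_pos":[0,0,-1.2],"twist":[0,0,0]},{"fingers":-1,"delta_pos":[0,0,-1.2],"twist":[0,0,0]}]'
python3 go.py -92 10 120
```

```text
time: 3.12
tool_pos: [0.5009, -0.2148, 0.1234]
tool_rot: [0.468, 0.533, 0.463, -0.532]
contact_force: [1.1, -4.5, 4.1]
gripper_width: -0.003
t 3.12 W [-88.9  -8.7 123.4] F [ 1.1 -4.5  4.1] g -0.003
twist left [-0.    0.21 -0.33]
delta cm [ 0.33 -0.31 -1.87]
```

```bash

python3 -m inch '[{"fingers":-1,"delta_pos":[0.3,0,-0.9],"twist":[0,0,0]},{"fingers":-1,"delta_pos":[0,0,-0.9],"twist":[0,0,0]},{"fingers":-1,"delta_pos":[0,0,-0.6],"twist":[0,0,0]}]'
python3 go.py -92 15 120
python3 - <<'E'
from h import *
for n in("top","side"):
    f=grab(n);q=f["pixels"][130:290,270:445] if n=="top" else f["pixels"][50:200,210:360]
    cv2.imwrite(f"pics/f_{n}.png",cv2.resize(q,None,fx=4,fy=3.7))
E
```

```text
time: 3.5
tool_pos: [0.5019, -0.1896, 0.1171]
tool_rot: [-0.466, -0.532, -0.465, 0.533]
contact_force: [-0.8, -5.8, 0.3]
gripper_width: -0.001
t 3.5 W [-91.2  16.5 117.1] F [-0.8 -5.8  0.3] g -0.001
twist left [0.05 0.08 0.01]
delta cm [-0.29 -0.08  0.15]
```

View pics/f_side.png

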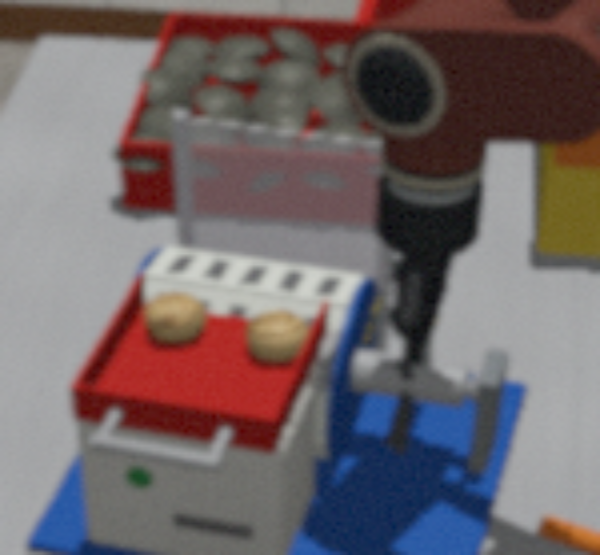

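View pics/f_top.png

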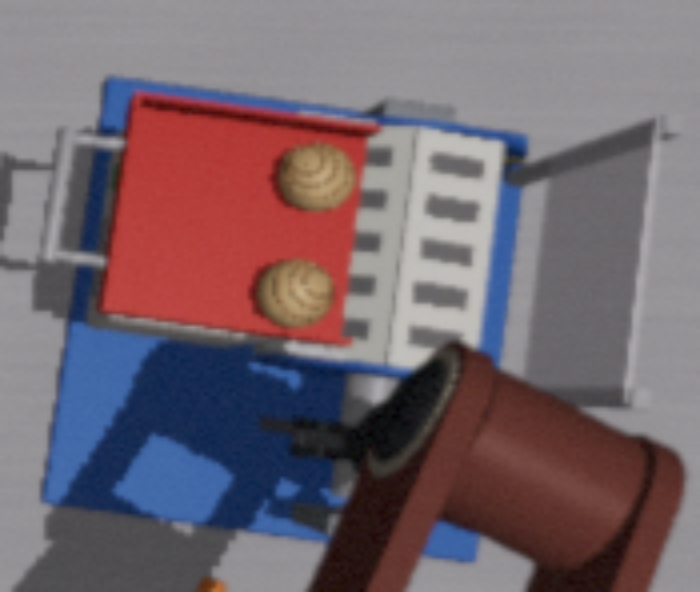

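```bash

python3 -m inch '[{"fingers":-1,"delta_pos":[-0.5,0,0.8],"twist":[0,0,0]},{"fingers":-1,"delta_pos":[-5,0,0],"twist":[0,0,0]},{"fingers":-1,"delta_pos":[-1,-0.2,3.4],"twist":[0,0,0]},{"fingers":-1,"delta_pos":[-1,0,3.3],"twist":[0,0,0]},{"fingers":-1,"delta_pos":[0,0,0],"twist":[0,0,0]}]'
python3 go.py -92 -48 120
python3 - <<'E'
from h import *
for n in("side",):
    f=grab(n);q=f["pixels"][50:200,250:400]
    cv2.imwrite(f"pics/g_{n}.png",cv2.resize(q,None,fx=4,fy=3.7))
    g=f
f=grab("top")
print(blob(f,(45,100,40),(75,255,255),340,200,420,280),blob(g,(45,100,40),(75,255,255),290,90,340,180))
print("yellow",blob(g,(20,100,60),(35,255,255),290,100,340,190),blob(f,(20,100,60),(35,255,255),340,200,420,280))
E
```

```text
time: 4.22
tool_pos: [0.4899, -0.2655, 0.1933]
tool_rot: [0.465, 0.533, 0.464, -0.533]
contact_force: [0.3, 0.4, 0.5]
gripper_width: -0.004
t 4.22 W [-92.9 -60.4 193.3] F [0.3 0.4 0.5] g -0.004
twist left [-0.15 -0.03 -0.07]
delta cm [ 7.33  0.08 -1.23]
[(np.int32(43), np.float64(371.9), np.float64(249.5))] [(np.int32(8), np.float64(314.8), np.float64(133.2)), (np.int32(7), np.float64(313.9), np.float64(140.9))]
yellow [(np.int32(8), np.float64(316.4), np.float64(136.6))] [(np.int32(16), np.float64(381.9), np.float64(251.1))]
```

View pics/g_side.png

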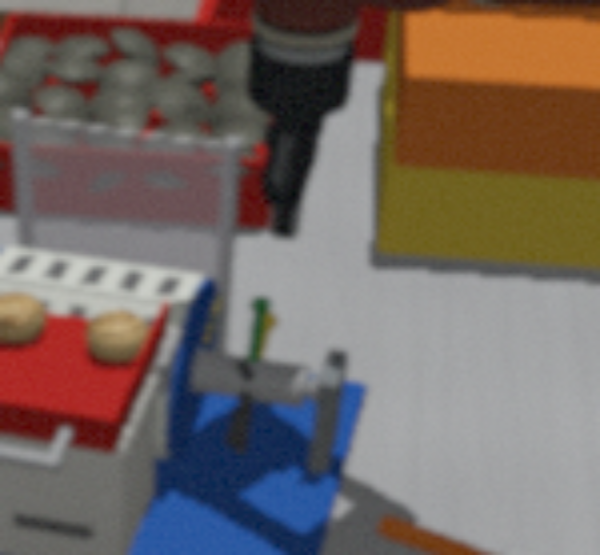

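```bash
cat > ang.py <<'E'
from h import *
# intersect top-view ray with star plane x=-0.0853 (washer), radius
f=grab("top");g=grab("side")
for nm,lo,hi in(("yellow",(20,100,60),(35,255,255)),("green",(45,100,40),(75,255,255))):
    for n,F,box in(("top",f,(340,200,420,280)),("side",g,(290,90,340,190))):
        for b in blob(F,lo,hi,*box):
            P=np.array(F["pose"]);d=P[:3,:3]@px2ray(F,b[1],b[2]);o=P[:3,3];dw=np.r_[Rz.T@d[:2],d[2]];ow=toW(o)
            q=ow+dw*((-.0853-ow[0])/dw[0]);print(nm,n,b[0],b[1:],"on plane",np.round(q*1000,1),"ang",round(np.degrees(np.arctan2(-q[1],q[2]-.085)),1))
E
python3 ang.py
```

```text
yellow top 16 (np.float64(381.9), np.float64(251.1)) on plane [-85.3 -88.8  -8.2] ang 136.4
yellow side 8 (np.float64(316.4), np.float64(136.6)) on plane [-85.3 -63.6  99.2] ang 77.4
green top 44 (np.float64(372.5), np.float64(249.6)) on plane [-85.3 -42.9  47.8] ang 130.9
green side 7 (np.float64(314.7), np.float64(132.9)) on plane [-85.3 -21.  144.2] ang 19.5
green side 9 (np.float64(313.7), np.float64(142.0)) on plane [-85.3 -15.7 112.6] ang 29.6
```

```bash

python3 -m inch '[{"fingers":-1,"delta_pos":[4,0,-1.4],"twist":[0,0,0]},{"fingers":-1,"delta_pos":[3.4,0,-0.4],"twist":[0,0,0]},{"fingers":-1,"delta_pos":[0.2,0,-1.2],"twist":[0,0,0]},{"fingers":-1,"delta_pos":[0,0,-1.2],"twist":[0,0,0]},{"fingers":-1,"delta_pos":[0,0,-1.2],"twist":[0,0,0]}]'
python3 go.py -92 15 117
```

```text
time: 5.05
tool_pos: [0.4965, -0.2107, 0.1163]
tool_rot: [-0.466, -0.531, -0.465, 0.534]
contact_force: [-2.8, -6.8, -2.6]
gripper_width: 0.003
t 5.05 W [-93.8  -5.2 116.3] F [-2.8 -6.8 -2.6] g 0.003
twist left [0.08 0.21 0.1 ]
delta cm [-0.08  0.18 -2.02]
```

```bash

python3 -m inch '[{"fingers":-1,"delta_pos":[0,0.2,-1.1],"twist":[0,0,0]},{"fingers":-1,"delta_pos":[0,0,-0.9],"twist":[0,0,0]},{"fingers":-1,"delta_pos":[-0.2,0,0],"twist":[0,0,0]}]'
python3 go.py -92 15 117
python3 -m inch '[{"fingers":-1,"delta_pos":[-0.5,0,0.6],"twist":[0,0,0]},{"fingers":-1,"delta_pos":[-5,0,0],"twist":[0,0,0]},{"fingers":-1,"delta_pos":[-1,-0.2,3.4],"twist":[0,0,0]},{"fingers":-1,"delta_pos":[-1,0,3.3],"twist":[0,0,0]},{"fingers":-1,"delta_pos":[0,0,0],"twist":[0,0,0]}]'
python3 go.py -92 -48 120
python3 ang.py
```

```text
time: 5.42
tool_pos: [0.5017, -0.1897, 0.1181]
tool_rot: [-0.465, -0.532, -0.466, 0.532]
contact_force: [-0.1, 0.4, -0.1]
gripper_width: -0.002
t 5.42 W [-91.4  16.3 118.1] F [-0.1  0.4 -0.1] g -0.002
twist left [ 0.1  -0.03  0.04]
delta cm [ 0.11 -0.06  0.13]
time: 6.05
tool_pos: [0.4903, -0.2648, 0.1948]
tool_rot: [0.465, 0.533, 0.464, -0.533]
contact_force: [0.3, 0.2, -0.0]
gripper_width: 0.002
t 6.05 W [-92.6 -59.7 194.8] F [ 0.3  0.2 -0. ] g 0.002
twist left [-0.14  0.04 -0.12]
delta cm [ 7.48  0.04 -1.17]
yellow top 58 (np.float64(372.1), np.float64(249.4)) on plane [-85.3 -17.9 122. ] ang 25.8
yellow side 39 (np.float64(314.2), np.float64(138.8)) on plane [-85.3 -20.6 121.6] ang 29.4
green top 38 (np.float64(352.2), np.float64(246.5)) on plane [-85.3  23.5  82.6] ang -95.8
green side 12 (np.float64(310.2), np.float64(148.6)) on plane [-85.3  42.7 130.8] ang -43.0
```

```bash

python3 -m inch '[{"fingers":-1,"delta_pos":[4,0,-1.2],"twist":[0,0,0]},{"fingers":-1,"delta_pos":[3,0,-0.5],"twist":[0,0,0]},{"fingers":-1,"delta_pos":[0,0,-0.9],"twist":[0,0,0]},{"fingers":-1,"delta_pos":[0,0,-0.9],"twist":[0,0,0]},{"fingers":-1,"delta_pos":[0,0,-0.9],"twist":[0,0,0]}]'
python3 go.py -92 -14 120; python3 ang.py
```

```text
time: 6.78
tool_pos: [0.4932, -0.2184, 0.1215]
tool_rot: [-0.464, -0.53, -0.468, 0.534]
contact_force: [-7.7, -4.5, -1.1]
gripper_width: 0.001
t 6.78 W [-96.  -13.3 121.5] F [-7.7 -4.5 -1.1] g 0.001
twist left [0.09 0.06 0.46]
delta cm [0.15 0.4  0.07]
yellow top 8 (np.float64(367.0), np.float64(247.0)) on plane [-85.3 132.8 567.9] ang -15.4
yellow side 43 (np.float64(313.7), np.float64(139.9)) on plane [-85.3 -12.2 123.4] ang 17.6
green top 48 (np.float64(346.7), np.float64(245.8)) on plane [-85.3  20.7  12.9] ang -164.0
green side 15 (np.float64(309.7), np.float64(155.9)) on plane [-85.3  41.7 101.5] ang -68.4
```

```bash

python3 -m inch '[{"fingers":-1,"delta_pos":[-0.3,0,0.8],"twist":[0,0,0]},{"fingers":-1,"delta_pos":[-5,0,0],"twist":[0,0,0]},{"fingers":-1,"delta_pos":[-4,-2,3],"twist":[0,0,0]},{"fingers":-1,"delta_pos":[-1,0,4],"twist":[0,0,0]},{"fingers":-1,"delta_pos":[0,0,0],"twist":[0,0,0]}]'
python3 go.py -92 0 147;python3 ang.py;python3 - <<'E'
from h import *
f=grab("side");q=f["pixels"][90:190,260:380]
cv2.imwrite(f"pics/i1.png",cv2.resize(q,None,fx=6,fy=6,interpolation=cv2.INTER_CUBIC))
f=grab("top");q=f["pixels"][150:270,290:440]
cv2.imwrite(f"pics/i2.png",cv2.resize(q,None,fx=5,fy=5,interpolation=cv2.INTER_CUBIC))
E
```

```text
time: 7.5
tool_pos: [0.4662, -0.296, 0.2288]
tool_rot: [0.466, 0.533, 0.463, -0.533]
contact_force: [0.9, 1.0, -0.2]
gripper_width: -0.004
t 7.5 W [-112.3  -93.8  228.8] F [ 0.9  1.  -0.2] g -0.004
twist left [-0.13  0.11 -0.21]
delta cm [ 8.16  1.98 -9.4 ]
yellow top 38 (np.float64(365.5), np.float64(248.5)) on plane [-85.3 -14.4  77. ] ang 119.2
yellow side 37 (np.float64(313.4), np.float64(140.9)) on plane [-85.3  -7.8 122.8] ang 11.6
green top 56 (np.float64(346.9), np.float64(245.7)) on plane [-85.3  38.9  86.5] ang -87.8
green side 21 (np.float64(309.4), np.float64(155.9)) on plane [-85.3  47.4 106. ] ang -66.1
```

View pics/i1.png

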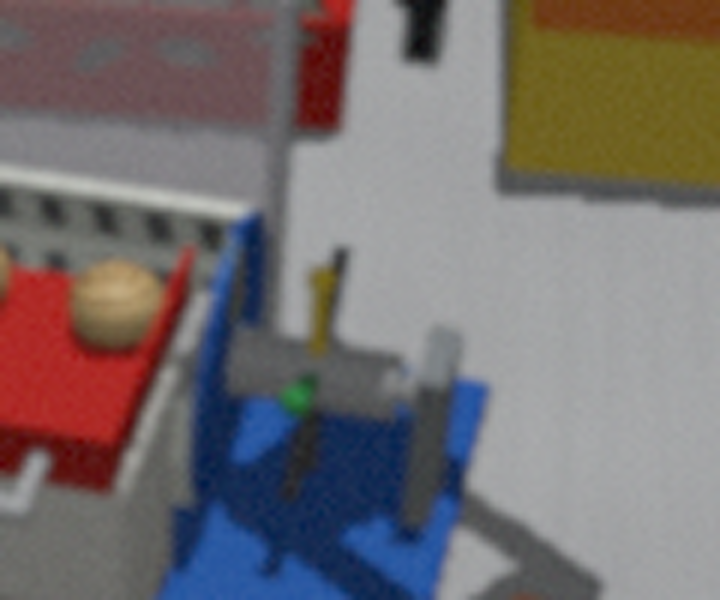

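View pics/i2.png

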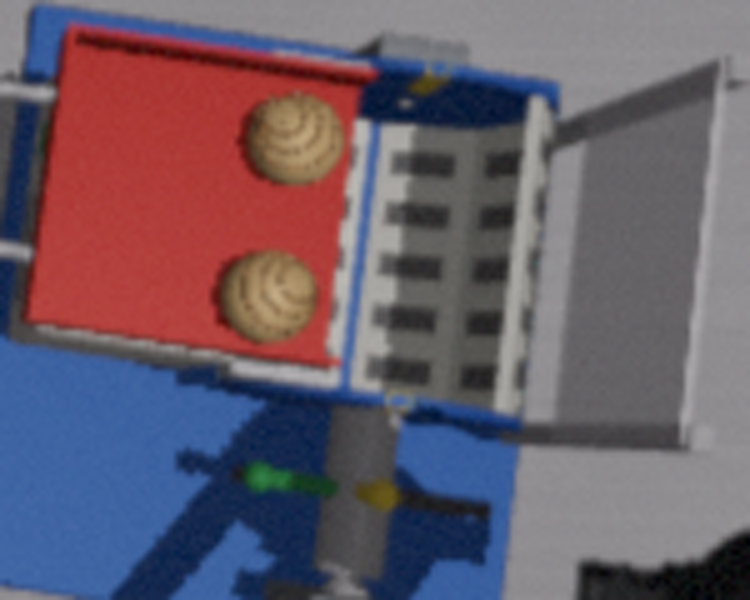

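```bash
cat > tip.py <<'E'
from h import *
f=grab("top");g=grab("side")
for a in (0,3,6,9,12):
    r=np.radians(a);p=w2((-.0853,-.07*np.sin(r),.085+.07*np.cos(r)));r2=r-np.pi/3
    q=w2((-.0853,-.07*np.sin(r2),.085+.07*np.cos(r2)))
    print(a,"Y top",np.round(proj(f,p),1),"side",np.round(proj(g,p),1),"G top",np.round(proj(f,q),1),"side",np.round(proj(g,q),1))
E
python3 tip.py; python3 - <<'E'
from h import *
f=grab("top");g=grab("side");p=toW(tri(f,(366,249),g,(313.7,135.8)));print(p,np.degrees(np.arctan2(-p[1],p[2]-.085)))
p=toW(tri(f,(342.2,245.2),g,(309.3,156)));print(p,np.degrees(np.arctan2(-p[1],p[2]-.085))+60)
E
```

```text
0 Y top [369.2 248.9] side [313.6 134. ] G top [341.9 244.9] side [308.8 155. ]
3 Y top [370.6 249.1] side [313.8 133.3] G top [342.9 245. ] side [308.9 153.8]
6 Y top [372.  249.3] side [314.  132.7] G top [344.  245.2] side [309.1 152.6]
9 Y top [373.4 249.5] side [314.3 132.2] G top [345.1 245.3] side [309.4 151.4]
12 Y top [374.8 249.7] side [314.5 131.7] G top [346.3 245.5] side [309.6 150.2]
[-0.08702441  0.0075036   0.15386816] -6.218187011223087
[-0.08636996  0.058239    0.11445671] -3.1701658208099914
```

```bash
python3 - <<'E'
from h import *
f=grab("top");g=grab("side")
for x in(-.05,-.06,-.07,-.1,-.11): print(x,proj(f,w2((x,0,.085))),proj(g,w2((x,0,.085))))
r=np.radians
for a in(0,-3,-6):
    t=r(a+60);print(a,proj(f,w2((-.0853,-.07*np.sin(t),.085+.07*np.cos(t)))),proj(f,w2((-.0853,-.066*np.sin(r(a)),.085+.066*np.cos(r(a))))),proj(f,w2((-.0853,-.066*np.sin(r(a-60)),.085+.066*np.cos(r(a-60))))))
gray=f["pixels"]
for v in(234,236,238,258,260): print(v,[int(x) for x in cv2.cvtColor(gray,cv2.COLOR_BGR2HSV)[v,350:376,1]])
cv2.imwrite("pics/j2.png",cv2.resize(f["pixels"][225:270,330:400],None,fx=11,fy=11,interpolation=cv2.INTER_NEAREST))
E
```

```text
-0.05 [362.66935163 234.73809978] [301.2379359  150.00827374]
-0.06 [362.22494771 238.43672032] [304.31314601 150.53400644]
-0.07 [361.77979162 242.14251761] [307.39758478 151.06157277]
-0.1 [360.43977804 253.30329109] [316.70612934 152.6552743 ]
-0.11 [359.99158088 257.03811753] [319.82733482 153.19017535]
0 [388.1442636  251.80499537] [368.70313579 248.83129115] [343.00436409 245.05601176]
-3 [387.84604834 251.75403372] [367.33151538 248.62627973] [342.09573262 244.92622407]
-6 [387.46961967 251.69154068] [365.94217168 248.41901017] [341.24613112 244.80539221]
234 [185, 187, 170, 185, 215, 168, 60, 12, 0, 4, 7, 3, 6, 3, 9, 10, 10, 3, 8, 14, 106, 164, 191, 177, 187, 185]
236 [212, 182, 221, 174, 207, 147, 39, 16, 7, 11, 7, 10, 7, 6, 6, 10, 7, 7, 7, 54, 145, 162, 167, 169, 167, 168]
238 [206, 214, 189, 199, 184, 124, 42, 16, 4, 3, 10, 3, 7, 16, 6, 9, 10, 10, 30, 111, 156, 167, 162, 163, 163, 166]
258 [193, 203, 162, 60, 16, 11, 18, 0, 7, 10, 6, 9, 9, 7, 7, 7, 15, 111, 171, 174, 182, 192, 199, 234, 174, 195]
260 [205, 211, 163, 39, 15, 4, 8, 7, 3, 10, 9, 3, 9, 6, 7, 11, 29, 138, 173, 190, 201, 182, 214, 174, 195, 176]
```

View pics/j2.png

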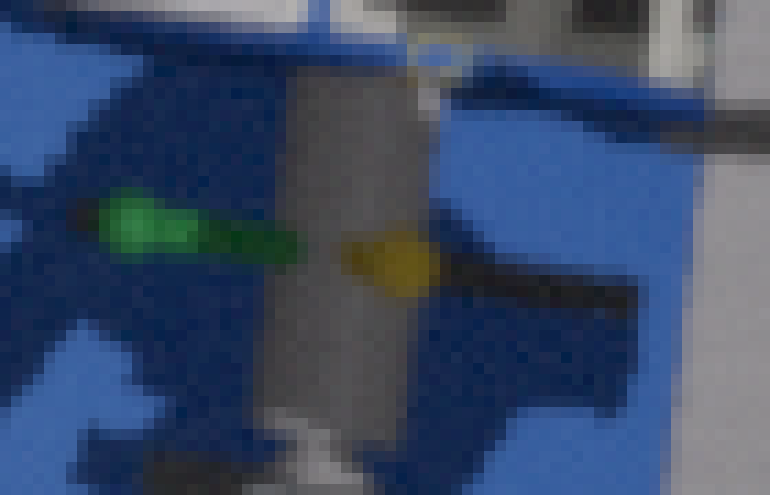

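```bash

python3 -m inch '[{"fingers":-0.3,"delta_pos":[0,1.2,-4.7],"twist":[0,0,0]},{"fingers":-0.3,"delta_pos":[0,1.2,-4.7],"twist":[0,0,0]},{"fingers":-0.3,"delta_pos":[0,0,0],"twist":[0,0,0]}]'
python3 go.py -88 0 127
```

```text
time: 8.38
tool_pos: [0.5029, -0.2014, 0.2262]
tool_rot: [0.466, 0.532, 0.467, -0.531]
contact_force: [0.6, -0.0, 0.3]
gripper_width: 0.347
t 8.38 W [-88.7   4.8 226.2] F [ 0.6 -0.   0.3] g 0.347
twist left [ 0.27 -0.03 -0.  ]
delta cm [9.92 0.06 0.49]
```

```bash

python3 -m inch '[{"fingers":-0.3,"delta_pos":[2,0,0.4],"twist":[0,0,0]},{"fingers":-0.3,"delta_pos":[3,0,0],"twist":[0,0,0]},{"fingers":-0.3,"delta_pos":[0,0,0],"twist":[0,0,0]}]'
python3 go.py -88 0 127
```

```text
time: 8.75
tool_pos: [0.4989, -0.2078, 0.1719]
tool_rot: [-0.462, -0.532, -0.467, 0.534]
contact_force: [0.5, -0.0, -0.2]
gripper_width: 0.349
t 8.75 W [-91.7  -2.1 171.9] F [ 0.5 -0.  -0.2] g 0.349
twist left [-0.08 -0.15  0.42]
delta cm [ 4.48  0.41 -0.19]
```

```bash

python3 -m inch '[{"fingers":-0.3,"delta_pos":[0,0,0],"twist":[0,0,0]}]' >/dev/null
python3 go.py -88 0 127
python3 -m inch '[{"fingers":-0.3,"delta_pos":[0,0,0],"twist":[0,0,0]}]' >/dev/null
python3 go.py -88 0 127
python3 - <<'E'
from h import *
from plant import manip
for i in range(8): print(np.round(manip.state()["joint_pos"],4), np.round(toW(manip.state()["tool_pos"]),4)); grab("side")
E
```

```text
t 8.88 W [-89.2  -2.6 176.3] F [-0.2 -1.   0.4] g 0.349
twist left [-0.06  0.    0.01]
delta cm [ 4.93  0.12 -0.26]
t 9.0 W [-88.4  -2.5 177.7] F [-0.3 -0.7 -0.4] g 0.35
twist left [-0.02  0.05 -0.12]
delta cm [ 5.07  0.03 -0.25]
[-5.3080e-01 -1.0410e-01  1.8575e+00 -1.0000e-04  1.3858e+00  1.1749e+00] [-0.0884 -0.0025  0.1777]
[-5.3050e-01 -1.0420e-01  1.8576e+00 -1.0000e-04  1.3858e+00  1.1749e+00] [-0.0884 -0.0023  0.1777]
[-0.5303 -0.1041  1.8578 -0.      1.3858  1.1749] [-0.0885 -0.0022  0.1776]
[-0.5301 -0.1042  1.8581 -0.      1.3858  1.1749] [-0.0885 -0.0021  0.1774]
[-0.5301 -0.104   1.8584 -0.      1.3858  1.1749] [-0.0887 -0.002   0.1772]
[-0.53   -0.1039  1.8586 -0.      1.3857  1.175 ] [-0.0888 -0.0019  0.177 ]
[-0.5299 -0.1038  1.8588 -0.      1.3857  1.175 ] [-0.0889 -0.0018  0.1768]
[-0.5299 -0.1036  1.859  -0.      1.3857  1.1749] [-0.089  -0.0017  0.1766]
```

```bash

python3 -m inch '[{"fingers":-0.3,"delta_pos":[2,0,-0.2],"twist":[0,0,0]},{"fingers":-0.3,"delta_pos":[2,0,0],"twist":[0,0,0]},{"fingers":-0.3,"delta_pos":[0.8,0,0],"twist":[0,0,0]},{"fingers":-0.3,"delta_pos":[0,0,0],"twist":[0,0,0]},{"fingers":-0.3,"delta_pos":[0,0,0],"twist":[0,0,0]}]'
python3 go.py -88 0 127
python3 -m inch '[{"fingers":-1,"delta_pos":[0,0,0],"twist":[0,0,0]},{"fingers":-1,"delta_pos":[0,0,0],"twist":[0,0,0]},{"fingers":-1,"delta_pos":[0,0,0],"twist":[0,0,0]},{"fingers":-1,"delta_pos":[0,0,0],"twist":[0,0,0]}]'
python3 go.py -88 0 127
```

```text
time: 10.02
tool_pos: [0.5022, -0.2061, 0.1287]
tool_rot: [0.466, 0.532, 0.465, -0.532]
contact_force: [0.8, -0.7, 0.2]
gripper_width: 0.348
t 10.03 W [-8.870e+01  1.000e-01  1.287e+02] F [ 0.8 -0.7  0.2] g 0.348
twist left [ 0.02  0.02 -0.04]
delta cm [0.17 0.07 0.01]
time: 10.52
tool_pos: [0.5025, -0.2059, 0.1296]
tool_rot: [0.466, 0.533, 0.465, -0.532]
contact_force: [-1.1, 2.6, 5.4]
gripper_width: 0.092
t 10.53 W [-88.4   0.3 129.6] F [-1.1  2.6  5.4] g 0.092
twist left [ 0.03  0.   -0.09]
delta cm [0.26 0.04 0.03]
```

```bash

python3 -m inch '[{"fingers":-0.3,"delta_pos":[0,0,0],"twist":[0,0,0]},{"fingers":-0.3,"delta_pos":[0,0,0],"twist":[0,0,0]},{"fingers":-0.3,"delta_pos":[-3,0,0],"twist":[0,0,0]},{"fingers":-0.3,"delta_pos":[-5,0,0],"twist":[0,0,0]},{"fingers":0.5,"delta_pos":[-3,-3,-3],"twist":[0,0,0]}]'
python3 -m inch '[{"fingers":0.5,"delta_pos":[0,-3,-6],"twist":[0,0,0]},{"fingers":0.5,"delta_pos":[0,-3,-6],"twist":[0,0,0]},{"fingers":0.5,"delta_pos":[0,0,-6],"twist":[0,0,0]}]'
python3 - <<'E'
from h import *
f=grab("top");g=grab("side")
cv2.imwrite("pics/k2.png",cv2.resize(f["pixels"][225:270,330:400],None,fx=11,fy=11,interpolation=cv2.INTER_NEAREST))
cv2.imwrite("pics/k1.png",cv2.resize(g["pixels"][110:180,280:350],None,fx=8,fy=8,interpolation=cv2.INTER_NEAREST))
cv2.imwrite("pics/k3.png",f["pixels"])
for a in(4,2,0,-2,-4):
    o=[]
    for d,r in((0,.066),(-60,.066),(60,.07)):
        t=np.radians(a+d);p=w2((-.0853,-r*np.sin(t),.085+r*np.cos(t)));o+=[*np.round(proj(f,p),1),*np.round(proj(g,p),1)]
    print(a,o)
for c in clams(f): print(c,np.round(onplane(f,*c,.015),3),np.round(toW(onplane(f,*c,.015))*1000))
E
python3 go.py
```

```text
time: 11.15
tool_pos: [0.4771, -0.1735, 0.241]
tool_rot: [0.466, 0.533, 0.464, -0.533]
contact_force: [-0.8, 0.6, 1.0]
gripper_width: 0.547
time: 11.52
tool_pos: [0.4425, 0.0067, 0.2382]
tool_rot: [0.465, 0.533, 0.464, -0.533]
contact_force: [0.4, 0.4, -0.0]
gripper_width: 0.755
4 [np.float64(370.5), np.float64(249.1), np.float64(313.8), np.float64(134.2), np.float64(344.3), np.float64(245.2), np.float64(309.2), np.float64(153.3), np.float64(388.4), np.float64(251.9), np.float64(316.7), np.float64(132.6)]
2 [np.float64(369.6), np.float64(249.0), np.float64(313.6), np.float64(134.6), np.float64(343.6), np.float64(245.1), np.float64(309.1), np.float64(154.1), np.float64(388.3), np.float64(251.8), np.float64(316.7), np.float64(132.2)]
0 [np.float64(368.7), np.float64(248.8), np.float64(313.5), np.float64(135.0), np.float64(343.0), np.float64(245.1), np.float64(309.0), np.float64(154.8), np.float64(388.1), np.float64(251.8), np.float64(316.7), np.float64(131.9)]
-2 [np.float64(367.8), np.float64(248.7), np.float64(313.3), np.float64(135.5), np.float64(342.4), np.float64(245.0), np.float6
[... 292 characters left out ...]
51.7), np.float64(316.6), np.float64(131.3)]
(177.5, 267.0) [0.443 0.295 0.015] [-215.  489.   15.]
(215.5, 261.5) [0.46  0.188 0.015] [-184.  385.   15.]
(141.07534790039062, 246.36985778808594) [0.5   0.4   0.015] [-173.  600.   15.]
(211.7105255126953, 225.92105102539062) [0.56  0.202 0.015] [-86. 412.  15.]
(185.05555725097656, 220.5) [0.574 0.278 0.015] [-82. 489.  15.]
(142.55262756347656, 217.13157653808594) [0.582 0.399 0.015] [-90. 611.  15.]
(343.4210510253906, 208.8947296142578) [ 0.614 -0.177  0.015] [18. 44. 15.]
(349.01513671875, 177.03030395507812) [ 0.707 -0.194  0.015] [113.  39.  15.]
t 11.62 W [-176.   206.3  238.2] F [ 0.6 -0.3 -0.1] g 0.752
twist left [ 0.45 -0.08 -0.03]
```

View pics/k2.png

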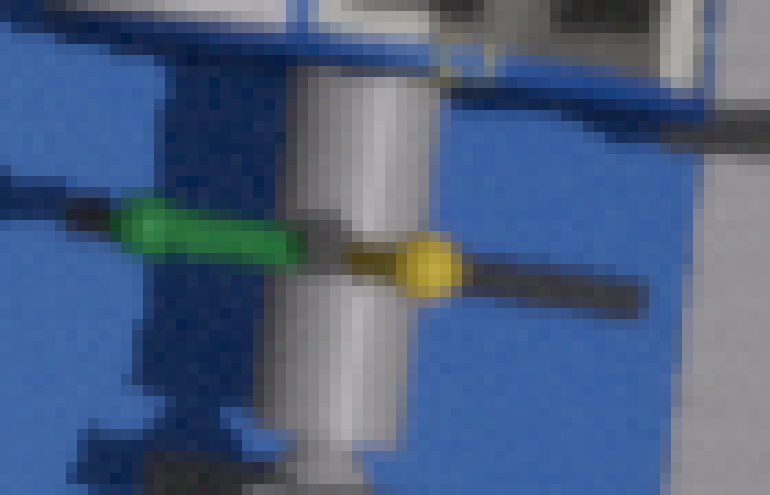

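View pics/k1.png

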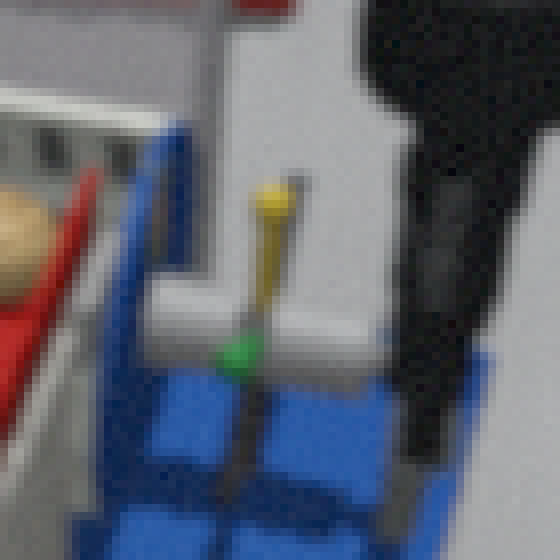

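View pics/k3.png

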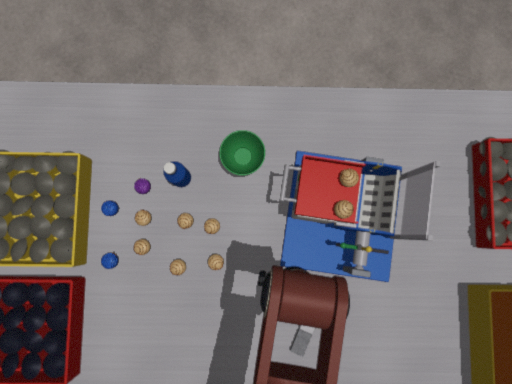

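```bash

python3 -m inch '[{"fingers":0.5,"delta_pos":[2,-0.3,-6],"twist":[0,0,0]},{"fingers":0.5,"delta_pos":[4,-0.3,-6],"twist":[0,0,0]},{"fingers":0.5,"delta_pos":[4,-0.2,-6],"twist":[0,0,0]},{"fingers":0.5,"delta_pos":[4,0,0],"twist":[0,0,0]},{"fingers":0.5,"delta_pos":[0,0,0],"twist":[0,0,0]}]'
python3 go.py -184 385.5 2
```

```text
time: 12.25
tool_pos: [0.4555, 0.1674, 0.1053]
tool_rot: [-0.464, -0.53, -0.467, 0.535]
contact_force: [-0.1, 1.0, 0.6]
gripper_width: 0.751
t 12.25 W [-185.1  364.   105.3] F [-0.1  1.   0.6] g 0.751
twist left [0.05 0.19 0.46]
delta cm [10.32  0.19 -2.19]
```

```bash

python3 -m inch '[{"fingers":0.5,"delta_pos":[2,0.1,-1.8],"twist":[0,0,0]},{"fingers":0.5,"delta_pos":[2,0,0],"twist":[0,0,0]},{"fingers":0.5,"delta_pos":[0,0,0],"twist":[0,0,0]},{"fingers":0.5,"delta_pos":[0,0,0],"twist":[0,0,0]}]'
python3 go.py -184 385.5 2
```

```text
time: 12.75
tool_pos: [0.4631, 0.1855, 0.0712]
tool_rot: [0.466, 0.534, 0.465, -0.532]
contact_force: [0.8, 0.1, 0.6]
gripper_width: 0.746
t 12.75 W [-179.9  382.9   71.2] F [0.8 0.1 0.6] g 0.746
twist left [-0.05 -0.05 -0.15]
delta cm [ 6.92 -0.43 -0.25]
```

```bash

python3 -m inch '[{"fingers":0.5,"delta_pos":[3,-0.3,-0.2],"twist":[0,0,0]},{"fingers":0.5,"delta_pos":[3,0,0],"twist":[0,0,0]},{"fingers":0.5,"delta_pos":[0.6,0,0],"twist":[0,0,0]},{"fingers":0.5,"delta_pos":[0,0,0],"twist":[0,0,0]},{"fingers":0.5,"delta_pos":[0,0,0],"twist":[0,0,0]}]'
python3 go.py -184 385.5 2
```

```text
time: 13.38
tool_pos: [0.4605, 0.1886, 0.0051]
tool_rot: [0.466, 0.533, 0.465, -0.531]
contact_force: [0.7, -0.1, -0.1]
gripper_width: 0.751
t 13.38 W [-182.9  385.7    5.1] F [ 0.7 -0.1 -0.1] g 0.751
twist left [ 0.01 -0.07 -0.17]
delta cm [ 0.31 -0.11  0.02]
```

```bash

python3 -m inch '[{"fingers":0.5,"delta_pos":[0.3,0,0],"twist":[0,0,0]},{"fingers":-1,"delta_pos":[0,0,0],"twist":[0,0,0]},{"fingers":-1,"delta_pos":[0,0,0],"twist":[0,0,0]},{"fingers":-1,"delta_pos":[0,0,0],"twist":[0,0,0]},{"fingers":-1,"delta_pos":[-1,0,0],"twist":[0,0,0]}]'
python3 go.py 3 168 215
```

```text
time: 14.0
tool_pos: [0.4579, 0.1881, 0.0096]
tool_rot: [-0.465, -0.532, -0.466, 0.533]
contact_force: [-0.0, -0.4, -0.6]
gripper_width: 0.513
t 14.0 W [-185.4  384.8    9.6] F [-0.  -0.4 -0.6] g 0.513
twist left [0.02 0.05 0.13]
delta cm [-20.56  18.79  21.71]
```

```bash

python3 -m inch '[{"fingers":-1,"delta_pos":[-5,0,0],"twist":[0,0,0]},{"fingers":-1,"delta_pos":[-5,2,2],"twist":[0,0,0]},{"fingers":-1,"delta_pos":[-5,4,4],"twist":[0,0,0]},{"fingers":-1,"delta_pos":[-5,4,5],"twist":[0,0,0]},{"fingers":-1,"delta_pos":[-1,4,5],"twist":[0,0,0]}]'
python3 go.py 3 168 225
```

```text
time: 14.62
tool_pos: [0.5637, 0.0325, 0.2041]
tool_rot: [0.467, 0.534, 0.464, -0.53]
contact_force: [1.3, 2.2, -0.9]
gripper_width: 0.514
t 14.62 W [-59.7 244.8 204.1] F [ 1.3  2.2 -0.9] g 0.514
twist left [ 0.1  -0.05 -0.36]
delta cm [-2.05  6.27  7.69]
```

```bash

python3 -m inch '[{"fingers":-1,"delta_pos":[-1.5,0,0],"twist":[0,0,0]},{"fingers":-1,"delta_pos":[0,3,3.5],"twist":[0,0,0]},{"fingers":-1,"delta_pos":[0,2.4,3.5],"twist":[0,0,0]},{"fingers":-1,"delta_pos":[0,0,0],"twist":[0,0,0]},{"fingers":-1,"delta_pos":[0,0,0],"twist":[0,0,0]}]'
python3 go.py 3 168 197
```

```text
time: 15.25
tool_pos: [0.6051, -0.0422, 0.2144]
tool_rot: [-0.465, -0.532, -0.466, 0.532]
contact_force: [0.6, -0.4, 0.1]
gripper_width: 0.511
t 15.25 W [ -8.7 176.3 214.4] F [ 0.6 -0.4  0.1] g 0.511
twist left [ 0.05 -0.04  0.08]
delta cm [1.74 1.17 0.84]
```

```bash

python3 -m inch '[{"fingers":-1,"delta_pos":[0,1.2,0.8],"twist":[0,0,0]},{"fingers":-1,"delta_pos":[1.9,0,0],"twist":[0,0,0]},{"fingers":-1,"delta_pos":[0,0,0],"twist":[0,0,0]},{"fingers":-1,"delta_pos":[0,0,0],"twist":[0,0,0]}]'
python3 go.py 3 168 197
python3 -m inch '[{"fingers":0.4,"delta_pos":[0,0,0],"twist":[0,0,0]},{"fingers":0.4,"delta_pos":[0,0,0],"twist":[0,0,0]},{"fingers":0.4,"delta_pos":[-3,0,0],"twist":[0,0,0]},{"fingers":0.5,"delta_pos":[0,-5,-5],"twist":[0,0,0]},{"fingers":0.5,"delta_pos":[0,-5,-6],"twist":[0,0,0]}]'
python3 - <<'E'
from h import *
f=grab("top")
cv2.imwrite("pics/l1.png",cv2.resize(f["pixels"][140:290,80:400],None,fx=2.5,fy=2.5))
for c in clams(f): print(np.round(c),np.round(toW(onplane(f,*c,.015))*1000))
E
python3 go.py -214 489 2
```

```text
time: 15.75
tool_pos: [0.6162, -0.0524, 0.195]
tool_rot: [-0.465, -0.532, -0.466, 0.533]
contact_force: [-0.1, -0.2, -0.6]
gripper_width: 0.514
t 15.75 W [  3.6 167.7 195. ] F [-0.1 -0.2 -0.6] g 0.514
twist left [ 0.04 -0.01  0.08]
delta cm [-0.2  -0.07 -0.03]
time: 16.38
tool_pos: [0.5452, 0.0505, 0.2269]
tool_rot: [0.465, 0.533, 0.464, -0.532]
contact_force: [0.7, 0.6, -0.2]
gripper_width: 0.75
[178. 267.] [-215.  489.   15.]
[141. 247.] [-173.  600.   15.]
[211. 226.] [-85. 413.  15.]
[185. 221.] [-83. 490.  15.]
[143. 217.] [-91. 610.  15.]
[343. 209.] [19. 44. 15.]
[308. 203.] [ 20. 147.  15.]
[349. 177.] [112.  40.  15.]
t 16.43 W [-85.1 265.4 226.1] F [0.9 5.9 0.1] g 0.748
twist left [ 0.22 -0.26  0.16]
delta cm [ 22.55 -12.74 -22.31]
```

View pics/l1.png

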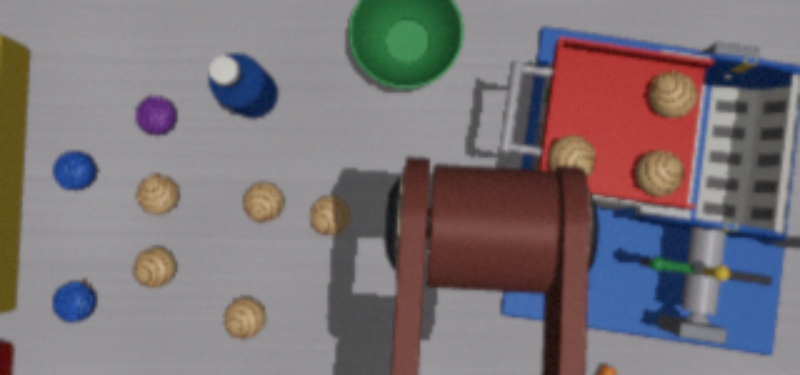

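```bash

python3 -m inch '[{"fingers":0.5,"delta_pos":[2,0,-5],"twist":[0,0,0]},{"fingers":0.5,"delta_pos":[5,0,-5],"twist":[0,0,0]},{"fingers":0.5,"delta_pos":[5,0,-4.7],"twist":[0,0,0]},{"fingers":0.5,"delta_pos":[4,0,0],"twist":[0,0,0]},{"fingers":0.5,"delta_pos":[0,0,0],"twist":[0,0,0]}]' >/dev/null
python3 -m inch '[{"fingers":0.5,"delta_pos":[0,0,0],"twist":[0,0,0]},{"fingers":0.5,"delta_pos":[0,0,0],"twist":[0,0,0]}]'
python3 go.py -85 413 2
```

```text
time: 17.3
tool_pos: [0.5658, 0.1856, 0.0791]
tool_rot: [0.466, 0.534, 0.464, -0.531]
contact_force: [-0.1, -0.6, -0.2]
gripper_width: 0.751
t 17.3 W [-78.1 396.8  79.1] F [-0.1 -0.6 -0.2] g 0.751
twist left [-0.03 -0.09 -0.26]
delta cm [ 7.71 -0.72 -1.61]
```

```bash

python3 -m inch '[{"fingers":0.5,"delta_pos":[2,-0.6,-1.6],"twist":[0,0,0]},{"fingers":0.5,"delta_pos":[3,0,0],"twist":[0,0,0]},{"fingers":0.5,"delta_pos":[1.6,0,0],"twist":[0,0,0]},{"fingers":0.5,"delta_pos":[0,0,0],"twist":[0,0,0]},{"fingers":0.5,"delta_pos":[0,0,0],"twist":[0,0,0]}]' >/dev/null
python3 go.py -85 413 2
```

```text
t 17.93 W [-85.5 413.   10.9] F [0.3 0.9 0.7] g 0.747
twist left [ 0.01 -0.03 -0.07]
delta cm [0.89 0.05 0.  ]
```

```bash

python3 -m inch '[{"fingers":0.5,"delta_pos":[0.8,0,0],"twist":[0,0,0]},{"fingers":-1,"delta_pos":[0,0,0],"twist":[0,0,0]},{"fingers":-1,"delta_pos":[0,0,0],"twist":[0,0,0]},{"fingers":-1,"delta_pos":[0,0,0],"twist":[0,0,0]},{"fingers":-1,"delta_pos":[-4,0,0],"twist":[0,0,0]}]'
python3 go.py 89 168 215
```

```text
time: 18.55
tool_pos: [0.5566, 0.2015, 0.0385]
tool_rot: [-0.464, -0.53, -0.467, 0.535]
contact_force: [-0.1, -0.0, -0.8]
gripper_width: 0.512
t 18.55 W [-89.4 411.4  38.5] F [-0.1 -0.  -0.8] g 0.512
twist left [0.01 0.17 0.46]
delta cm [-17.73  17.7   24.39]
```

```bash

python3 -m inch '[{"fingers":-1,"delta_pos":[-6,0,0],"twist":[0,0,0]},{"fingers":-1,"delta_pos":[-6,1,1],"twist":[0,0,0]},{"fingers":-1,"delta_pos":[-6,4,5.5],"twist":[0,0,0]},{"fingers":-1,"delta_pos":[-0.5,4,5.5],"twist":[0,0,0]},{"fingers":-1,"delta_pos":[0,4,5.5],"twist":[0,0,0]}]'
python3 go.py 89 168 215
python3 -m inch '[{"fingers":-1,"delta_pos":[0,3.5,5],"twist":[0,0,0]},{"fingers":-1,"delta_pos":[0,0,0],"twist":[0,0,0]},{"fingers":-1,"delta_pos":[0,0,0],"twist":[0,0,0]}]'
python3 go.py 89 168 195
```

```text
time: 19.18
tool_pos: [0.6513, 0.0387, 0.2097]
tool_rot: [0.466, 0.533, 0.465, -0.531]
contact_force: [-0.1, -0.3, 0.6]
gripper_width: 0.508
t 19.18 W [ 26.3 262.7 209.7] F [-0.1 -0.3  0.6] g 0.508
twist left [ 0.07 -0.02 -0.17]
delta cm [-0.51  6.26  9.47]
time: 19.55
tool_pos: [0.6778, -0.0141, 0.2074]
tool_rot: [-0.465, -0.532, -0.466, 0.533]
contact_force: [-0.3, 0.5, -0.9]
gripper_width: 0.51
t 19.55 W [ 59.5 213.9 207.4] F [-0.3  0.5 -0.9] g 0.51
twist left [-0.01 -0.03  0.07]
delta cm [1.23 2.95 4.59]
```

```bash

python3 -m inch '[{"fingers":-1,"delta_pos":[0,1.5,2.3],"twist":[0,0,0]},{"fingers":-1,"delta_pos":[0,1.5,2.3],"twist":[0,0,0]},{"fingers":-1,"delta_pos":[1,0,0],"twist":[0,0,0]},{"fingers":-1,"delta_pos":[0,0,0],"twist":[0,0,0]},{"fingers":-1,"delta_pos":[0,0,0],"twist":[0,0,0]}]'
python3 go.py 89 168 195
```

```text
time: 20.18
tool_pos: [0.7014, -0.0633, 0.1976]
tool_rot: [-0.465, -0.532, -0.466, 0.532]
contact_force: [0.5, 0.5, -0.5]
gripper_width: 0.511
t 20.18 W [ 89.6 168.3 197.6] F [ 0.5  0.5 -0.5] g 0.511
twist left [ 0.05 -0.01  0.05]
delta cm [ 0.26 -0.06  0.03]
```

Release, retreat, look for the next one.

```bash
cat > cl.py <<'E'
from h import *
f=grab("top");g=grab("side")
for c in clams(f):
    a=toW(onplane(f,*c,.015))*1000
    if c[0]<270: print("T",np.round(c),np.round(a))
    else: print("Tpan",np.round(c),np.round(toW(onplane(f,*c,.172))*1000))
for c in clams(g):
    if c[1]>210: print("S",np.round(c),np.round(toW(onplane(g,*c,.015))*1000))
E
python3 -m inch '[{"fingers":0.4,"delta_pos":[0.2,0,0],"twist":[0,0,0]},{"fingers":0.4,"delta_pos":[0,0,0],"twist":[0,0,0]},{"fingers":0.4,"delta_pos":[-3,0,0],"twist":[0,0,0]},{"fingers":0.5,"delta_pos":[0,-4,-6],"twist":[0,0,0]},{"fingers":0.5,"delta_pos":[0,-4,-6],"twist":[0,0,0]}]'
python3 -m inch '[{"fingers":0.5,"delta_pos":[0,-4,-6],"twist":[0,0,0]},{"fingers":0.5,"delta_pos":[1,-2,-6],"twist":[0,0,0]},{"fingers":0.5,"delta_pos":[0,0,0],"twist":[0,0,0]}]'
python3 cl.py; python3 go.py -83 489 2
```

```text
time: 20.8
tool_pos: [0.6467, 0.0494, 0.227]
tool_rot: [0.465, 0.533, 0.465, -0.532]
contact_force: [0.2, 1.1, -1.0]
gripper_width: 0.749
time: 21.18
tool_pos: [0.6062, 0.1692, 0.2157]
tool_rot: [-0.467, -0.531, -0.467, 0.531]
contact_force: [-0.4, -0.1, 0.1]
gripper_width: 0.75
T [141. 247.] [-173.  600.   15.]
T [143. 217.] [-90. 611.  15.]
Tpan [343. 209.] [  3.  81. 172.]
Tpan [308. 203.] [  4. 169. 172.]
Tpan [349. 177.] [ 83.  77. 172.]
Tpan [312. 169.] [ 91. 170. 172.]
S [294. 342.] [-173.  599.   15.]
S [258. 337.] [-90. 611.  15.]
S [321. 305.] [-213.  488.   15.]
S [268. 293.] [-80. 490.  15.]
t 21.27 W [-33.8 382.8 216.5] F [ 0.8 -0.5  0.2] g 0.749
twist left [ 0.11  0.03 -0.03]
delta cm [ 21.44  -4.91 -10.64]
```

```bash

python3 -m inch '[{"fingers":0.5,"delta_pos":[3,-2.5,-5.5],"twist":[0,0,0]},{"fingers":0.5,"delta_pos":[5,-2.3,-5.5],"twist":[0,0,0]},{"fingers":0.5,"delta_pos":[5,0,0],"twist":[0,0,0]},{"fingers":0.5,"delta_pos":[3,0,0],"twist":[0,0,0]},{"fingers":0.5,"delta_pos":[0,0,0],"twist":[0,0,0]}]' >/dev/null
python3 -m inch '[{"fingers":0.5,"delta_pos":[0,0,0],"twist":[0,0,0]}]' >/dev/null
python3 go.py -81.5 490 2
```

```text
t 22.02 W [-73.5 477.1  70.2] F [ 0.7 -0.5  1.5] g 0.75
twist left [-0.08 -0.06 -0.15]
delta cm [ 6.82 -0.82 -1.28]
```

```bash

python3 -m inch '[{"fingers":0.5,"delta_pos":[2,-0.7,-1.3],"twist":[0,0,0]},{"fingers":0.5,"delta_pos":[3,0,0],"twist":[0,0,0]},{"fingers":0.5,"delta_pos":[1.6,0,0],"twist":[0,0,0]},{"fingers":0.5,"delta_pos":[0,0,0],"twist":[0,0,0]},{"fingers":0.5,"delta_pos":[0,0,0],"twist":[0,0,0]}]' >/dev/null
python3 go.py -81.5 490 2
```

```text
t 22.65 W [-81.6 491.    3.3] F [ 0.2  0.1 -0.2] g 0.754
twist left [ 0.02 -0.05 -0.09]
delta cm [0.13 0.01 0.1 ]
```

```bash

python3 -m inch '[{"fingers":0.5,"delta_pos":[0.1,0,0],"twist":[0,0,0]},{"fingers":-1,"delta_pos":[0,0,0],"twist":[0,0,0]},{"fingers":-1,"delta_pos":[0,0,0],"twist":[0,0,0]},{"fingers":-1,"delta_pos":[0,0,0],"twist":[0,0,0]},{"fingers":-1,"delta_pos":[-4,0,0],"twist":[0,0,0]}]'
python3 -m inch '[{"fingers":-1,"delta_pos":[-6,0,0],"twist":[0,0,0]},{"fingers":-1,"delta_pos":[-6,0,1],"twist":[0,0,0]},{"fingers":-1,"delta_pos":[-6,2,6],"twist":[0,0,0]},{"fingers":-1,"delta_pos":[-1,2.5,6],"twist":[0,0,0]},{"fingers":-1,"delta_pos":[0,2.5,6],"twist":[0,0,0]}]'
python3 go.py 46 168 215
```

```text
time: 23.28
tool_pos: [0.5708, 0.2777, 0.0373]
tool_rot: [-0.464, -0.529, -0.467, 0.535]
contact_force: [0.3, -0.1, -0.7]
gripper_width: 0.51
time: 23.9
tool_pos: [0.6141, 0.1032, 0.2154]
tool_rot: [0.466, 0.533, 0.465, -0.531]
contact_force: [0.1, -0.8, -0.5]
gripper_width: 0.511
t 23.9 W [-19.3 321.6 215.4] F [ 0.1 -0.8 -0.5] g 0.511
twist left [ 0.08 -0.03 -0.16]
delta cm [ 0.05  6.51 15.37]
```

```bash

python3 -m inch '[{"fingers":-1,"delta_pos":[0,2.2,5.2],"twist":[0,0,0]},{"fingers":-1,"delta_pos":[0,2.2,5.2],"twist":[0,0,0]},{"fingers":-1,"delta_pos":[0,2.1,5],"twist":[0,0,0]},{"fingers":-1,"delta_pos":[0,0,0],"twist":[0,0,0]},{"fingers":-1,"delta_pos":[0,0,0],"twist":[0,0,0]}]'
python3 go.py 46 168 197
```

```text
time: 24.52
tool_pos: [0.6567, -0.0565, 0.2129]
tool_rot: [-0.465, -0.532, -0.466, 0.533]
contact_force: [-0.2, -0.6, -0.0]
gripper_width: 0.507
t 24.52 W [ 44.3 169.1 212.9] F [-0.2 -0.6 -0. ] g 0.507
twist left [-0.   -0.04  0.09]
delta cm [1.59 0.17 0.11]
```

```bash

python3 -m inch '[{"fingers":-1,"delta_pos":[1.6,0.2,0],"twist":[0,0,0]},{"fingers":-1,"delta_pos":[0,0,0],"twist":[0,0,0]},{"fingers":0.4,"delta_pos":[0,0,0],"twist":[0,0,0]},{"fingers":0.4,"delta_pos":[0,0,0],"twist":[0,0,0]},{"fingers":0.4,"delta_pos":[-3,0,0],"twist":[0,0,0]}]'
python3 -m inch '[{"fingers":0.5,"delta_pos":[0,-4,-6],"twist":[0,0,0]},{"fingers":0.5,"delta_pos":[0,-4,-6],"twist":[0,0,0]},{"fingers":0.5,"delta_pos":[0,-4,-6],"twist":[0,0,0]},{"fingers":0.5,"delta_pos":[1,-3,-6],"twist":[0,0,0]},{"fingers":0.5,"delta_pos":[0,0,0],"twist":[0,0,0]}]'
python3 cl.py; python3 go.py -90 611 2;python3 - <<'E'
from h import *
f=grab("top")
cv2.imwrite("pics/m1.png",cv2.resize(f["pixels"][140:290,80:400],None,fx=2.5,fy=2.5))
E
```

```text
time: 25.15
tool_pos: [0.6577, -0.0566, 0.2251]
tool_rot: [-0.464, -0.531, -0.467, 0.534]
contact_force: [0.1, 0.7, -0.2]
gripper_width: 0.7
time: 25.78
tool_pos: [0.5552, 0.1734, 0.2185]
tool_rot: [0.467, 0.531, 0.467, -0.531]
contact_force: [0.9, -0.4, -0.3]
gripper_width: 0.75
T [141. 247.] [-173.  600.   15.]
T [143. 217.] [-90. 611.  15.]
Tpan [344. 209.] [  3.  80. 172.]
Tpan [349. 177.] [ 84.  77. 172.]
S [294. 342.] [-173.  599.   15.]
S [258. 337.] [-90. 611.  15.]
S [321. 305.] [-214.  488.   15.]
t 25.88 W [-84.8 380.4 219.1] F [-0.1  0.4 -0. ] g 0.749
twist left [ 0.1   0.01 -0.07]
delta cm [ 21.71  -0.5  -23.06]
```

View pics/m1.png

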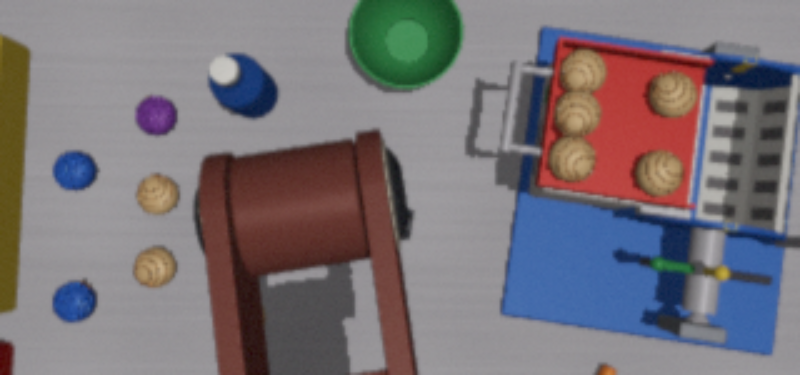

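```bash

python3 -m inch '[{"fingers":0.5,"delta_pos":[0,0,-6],"twist":[0,0,0]},{"fingers":0.5,"delta_pos":[2,-0.3,-6],"twist":[0,0,0]},{"fingers":0.5,"delta_pos":[4,-0.3,-6],"twist":[0,0,0]},{"fingers":0.5,"delta_pos":[5,0,-6],"twist":[0,0,0]},{"fingers":0.5,"delta_pos":[4,0,0],"twist":[0,0,0]}]' >/dev/null
python3 -m inch '[{"fingers":0.5,"delta_pos":[0,0,0],"twist":[0,0,0]},{"fingers":0.5,"delta_pos":[0,0,0],"twist":[0,0,0]}]' >/dev/null
python3 go.py -90 611 2
```

```text
t 26.8 W [-88.5 598.6  86. ] F [ 1.  -0.1 -0.5] g 0.748
twist left [-0.1  -0.07 -0.11]
delta cm [ 8.4  -0.17 -1.23]
```

```bash

python3 -m inch '[{"fingers":0.5,"delta_pos":[3,-0.1,-1.3],"twist":[0,0,0]},{"fingers":0.5,"delta_pos":[3,0,0],"twist":[0,0,0]},{"fingers":0.5,"delta_pos":[2.1,0,0],"twist":[0,0,0]},{"fingers":0.5,"delta_pos":[0,0,0],"twist":[0,0,0]},{"fingers":0.5,"delta_pos":[0,0,0],"twist":[0,0,0]}]' >/dev/null
python3 go.py -90 611 2
```

```text
t 27.43 W [-90.1 612.7   5.2] F [-0.5  0.1  0.3] g 0.747
twist left [-0.01 -0.1  -0.14]
delta cm [0.32 0.01 0.18]
```

```bash

python3 -m inch '[{"fingers":0.5,"delta_pos":[0.2,0,0.1],"twist":[0,0,0]},{"fingers":-1,"delta_pos":[0,0,0],"twist":[0,0,0]},{"fingers":-1,"delta_pos":[0,0,0],"twist":[0,0,0]},{"fingers":-1,"delta_pos":[0,0,0],"twist":[0,0,0]},{"fingers":-1,"delta_pos":[-4,0,0],"twist":[0,0,0]}]'
python3 -m inch '[{"fingers":-1,"delta_pos":[-6,0,0],"twist":[0,0,0]},{"fingers":-1,"delta_pos":[-6,0,2],"twist":[0,0,0]},{"fingers":-1,"delta_pos":[-6,1,6],"twist":[0,0,0]},{"fingers":-1,"delta_pos":[-1,1,6],"twist":[0,0,0]},{"fingers":-1,"delta_pos":[0,1,6],"twist":[0,0,0]}]'
python3 -m inch '[{"fingers":-1,"delta_pos":[0,1,6],"twist":[0,0,0]},{"fingers":-1,"delta_pos":[0,1,6],"twist":[0,0,0]},{"fingers":-1,"delta_pos":[0,1,6],"twist":[0,0,0]}]'
python3 go.py 3 127 217
```

```text
time: 28.05
tool_pos: [0.5782, 0.3982, 0.0367]
tool_rot: [-0.465, -0.529, -0.466, 0.536]
contact_force: [-0.1, 0.3, 0.1]
gripper_width: 0.51
time: 28.68
tool_pos: [0.5843, 0.213, 0.2159]
tool_rot: [0.466, 0.533, 0.465, -0.531]
contact_force: [1.0, -0.3, -1.4]
gripper_width: 0.505
time: 29.05
tool_pos: [0.5889, 0.0301, 0.2136]
tool_rot: [-0.465, -0.532, -0.466, 0.533]
contact_force: [1.1, 0.5, -0.3]
gripper_width: 0.509
t 29.05 W [-34.5 245.8 213.6] F [ 1.1  0.5 -0.3] g 0.509
twist left [ 0.03 -0.    0.05]
delta cm [-0.34  3.74 11.88]
```

```bash

python3 -m inch '[{"fingers":-1,"delta_pos":[0,1.3,5.5],"twist":[0,0,0]},{"fingers":-1,"delta_pos":[0,1.3,5.5],"twist":[0,0,0]},{"fingers":-1,"delta_pos":[0,1,1.2],"twist":[0,0,0]},{"fingers":-1,"delta_pos":[0,0,0],"twist":[0,0,0]},{"fingers":-1,"delta_pos":[0,0,0],"twist":[0,0,0]}]' > /dev/null
python3 go.py 3 125 194
```

```text
t 29.68 W [  1.6 127.1 213.9] F [0.2 0.8 0.2] g 0.51
twist left [ 0.1  -0.04  0.05]
delta cm [1.99 0.14 0.21]
```

```bash

python3 -m inch '[{"fingers":-1,"delta_pos":[1.8,0.1,0.2],"twist":[0,0,0]},{"fingers":-1,"delta_pos":[0,0,0],"twist":[0,0,0]},{"fingers":-1,"delta_pos":[0,0,0],"twist":[0,0,0]}]'
python3 -m inch '[{"fingers":0.3,"delta_pos":[0,0,0],"twist":[0,0,0]},{"fingers":0.3,"delta_pos":[0,0,0],"twist":[0,0,0]},{"fingers":0.4,"delta_pos":[-3,0,0],"twist":[0,0,0]},{"fingers":0.5,"delta_pos":[0,-2,-6],"twist":[0,0,0]},{"fingers":0.5,"delta_pos":[0,-3,-6],"twist":[0,0,0]}]'
python3 -m inch '[{"fingers":0.5,"delta_pos":[0,-3,-6],"twist":[0,0,0]},{"fingers":0.5,"delta_pos":[0,-4,-6],"twist":[0,0,0]},{"fingers":0.5,"delta_pos":[1,-4,-6],"twist":[0,0,0]},{"fingers":0.5,"delta_pos":[0,-1,-6],"twist":[0,0,0]},{"fingers":0.5,"delta_pos":[0,0,0],"twist":[0,0,0]}]'
python3 cl.py; python3 go.py -173 600 2;python3 - <<'E'
from h import *
f=grab("top")
cv2.imwrite("pics/n1.png",cv2.resize(f["pixels"][140:290,80:400],None,fx=2.5,fy=2.5))
E
```

```text
time: 30.05
tool_pos: [0.6093, -0.0954, 0.1957]
tool_rot: [-0.465, -0.532, -0.466, 0.532]
contact_force: [-0.1, -0.5, 0.6]
gripper_width: 0.512
time: 30.68
tool_pos: [0.5782, 0.0254, 0.2275]
tool_rot: [0.465, 0.534, 0.464, -0.532]
contact_force: [1.0, 0.8, 0.4]
gripper_width: 0.751
time: 31.3
tool_pos: [0.5002, 0.2597, 0.2181]
tool_rot: [0.467, 0.531, 0.467, -0.531]
contact_force: [0.2, -0.2, 0.1]
gripper_width: 0.747
Tpan [349. 177.] [ 84.  77. 172.]
S [294. 342.] [-172.  599.   15.]
S [321. 305.] [-213.  488.   15.]
t 31.4 W [-151.8  458.6  218.1] F [ 0.4 -1.3  0.4] g 0.75
twist left [ 0.09  0.01 -0.03]
delta cm [ 21.6   -2.11 -14.15]
```

View pics/n1.png

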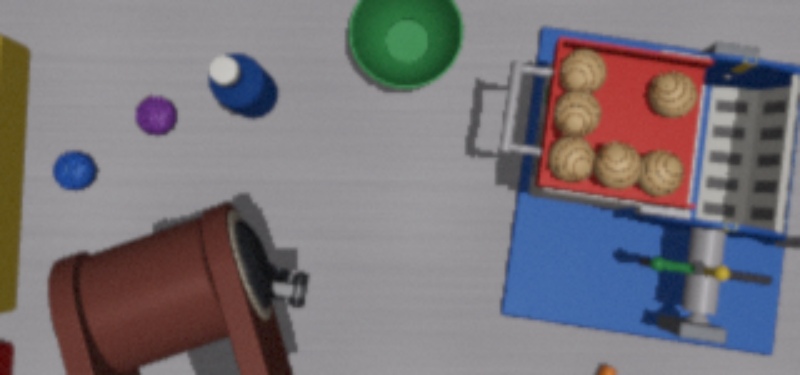

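Five of eight along back and side in the pan. Next: (-173, 599).

```bash

python3 -m inch '[{"fingers":0.5,"delta_pos":[2,-0.7,-5],"twist":[0,0,0]},{"fingers":0.5,"delta_pos":[4,-0.7,-5],"twist":[0,0,0]},{"fingers":0.5,"delta_pos":[4,-0.7,-4],"twist":[0,0,0]},{"fingers":0.5,"delta_pos":[4,0,0],"twist":[0,0,0]},{"fingers":0.5,"delta_pos":[0,0,0],"twist":[0,0,0]}]' >/dev/null
python3 -m inch '[{"fingers":0.5,"delta_pos":[0,0,0],"twist":[0,0,0]},{"fingers":0.5,"delta_pos":[0,0,0],"twist":[0,0,0]}]' >/dev/null
python3 go.py -173 600 2
```

```text
t 32.33 W [-170.6  597.1   82. ] F [-0.6 -0.   0.2] g 0.754
twist left [-0.06 -0.17 -0.21]
delta cm [ 8.   -0.27 -0.27]
```

```bash

python3 -m inch '[{"fingers":0.5,"delta_pos":[3,-0.2,-0.2],"twist":[0,0,0]},{"fingers":0.5,"delta_pos":[3,0,0],"twist":[0,0,0]},{"fingers":0.5,"delta_pos":[1.9,0,0],"twist":[0,0,0]},{"fingers":0.5,"delta_pos":[0,0,0],"twist":[0,0,0]},{"fingers":0.5,"delta_pos":[0,0,0],"twist":[0,0,0]}]' >/dev/null
python3 go.py -173 600 2
```

```text
t 32.95 W [-173.6  599.4    1.6] F [0.4 0.6 0. ] g 0.748
twist left [ 0.01 -0.09 -0.11]
delta cm [-0.04  0.06 -0.06]
```

```bash

python3 -m inch '[{"fingers":-1,"delta_pos":[0,0,0],"twist":[0,0,0]},{"fingers":-1,"delta_pos":[0,0,0],"twist":[0,0,0]},{"fingers":-1,"delta_pos":[0,0,0],"twist":[0,0,0]},{"fingers":-1,"delta_pos":[-4,0,0],"twist":[0,0,0]}]'
python3 -m inch '[{"fingers":-1,"delta_pos":[-6,0,0],"twist":[0,0,0]},{"fingers":-1,"delta_pos":[-6,0,2],"twist":[0,0,0]},{"fingers":-1,"delta_pos":[-6,3,6],"twist":[0,0,0]},{"fingers":-1,"delta_pos":[-1,3,6],"twist":[0,0,0]},{"fingers":-1,"delta_pos":[0,3,6],"twist":[0,0,0]}]'
python3 -m inch '[{"fingers":-1,"delta_pos":[0,3,6],"twist":[0,0,0]},{"fingers":-1,"delta_pos":[0,3,6],"twist":[0,0,0]},{"fingers":-1,"delta_pos":[0,3,6],"twist":[0,0,0]}]'
python3 go.py 89 123 217
```

```text
time: 33.45
tool_pos: [0.4948, 0.3971, 0.037]
tool_rot: [-0.465, -0.53, -0.466, 0.535]
contact_force: [0.2, -0.9, -1.7]
gripper_width: 0.513
time: 34.08
tool_pos: [0.5511, 0.2162, 0.2126]
tool_rot: [0.466, 0.533, 0.465, -0.531]
contact_force: [0.6, -0.4, -0.8]
gripper_width: 0.512
time: 34.45
tool_pos: [0.611, 0.038, 0.2104]
tool_rot: [0.465, 0.533, 0.465, -0.532]
contact_force: [0.8, 0.0, 0.2]
gripper_width: 0.508
t 34.45 W [-13.7 256.6 210.4] F [0.8 0.  0.2] g 0.508
twist left [ 0.02 -0.02 -0.04]
delta cm [-0.65 10.26 13.36]
```

```bash

python3 -m inch '[{"fingers":-1,"delta_pos":[0,4,5],"twist":[0,0,0]},{"fingers":-1,"delta_pos":[0,4,5],"twist":[0,0,0]},{"fingers":-1,"delta_pos":[0,2.5,3.5],"twist":[0,0,0]},{"fingers":-1,"delta_pos":[0,0,0],"twist":[0,0,0]},{"fingers":-1,"delta_pos":[0,0,0],"twist":[0,0,0]}]' > /dev/null
python3 go.py 90 124 194
```

```text
t 35.08 W [ 88.5 126.3 209.8] F [-0.4  0.8 -1.1] g 0.511
twist left [ 0.02 -0.03  0.04]
delta cm [1.58 0.15 0.23]
```

```bash

python3 -m inch '[{"fingers":-1,"delta_pos":[1.4,0.1,0.2],"twist":[0,0,0]},{"fingers":-1,"delta_pos":[0,0,0],"twist":[0,0,0]},{"fingers":-1,"delta_pos":[0,0,0],"twist":[0,0,0]}]'
python3 -m inch '[{"fingers":0.3,"delta_pos":[0,0,0],"twist":[0,0,0]},{"fingers":0.3,"delta_pos":[0,0,0],"twist":[0,0,0]},{"fingers":0.4,"delta_pos":[-3,0,0],"twist":[0,0,0]},{"fingers":0.5,"delta_pos":[0,-5,-6],"twist":[0,0,0]},{"fingers":0.5,"delta_pos":[0,-5,-6],"twist":[0,0,0]}]'
python3 -m inch '[{"fingers":0.5,"delta_pos":[0,-5,-6],"twist":[0,0,0]},{"fingers":0.5,"delta_pos":[0,-5,-6],"twist":[0,0,0]},{"fingers":0.5,"delta_pos":[1,-5,-6],"twist":[0,0,0]},{"fingers":0.5,"delta_pos":[0,0,0],"twist":[0,0,0]}]'
python3 cl.py; python3 go.py -213 488 2;python3 - <<'E'
from h import *
f=grab("top")
cv2.imwrite("pics/o1.png",cv2.resize(f["pixels"][140:290,80:400],None,fx=2.5,fy=2.5))
E
```

```text
time: 35.45
tool_pos: [0.6954, -0.1066, 0.1957]
tool_rot: [-0.465, -0.532, -0.466, 0.532]
contact_force: [-0.3, -1.0, -0.6]
gripper_width: 0.51
time: 36.08
tool_pos: [0.6291, -0.0009, 0.2271]
tool_rot: [0.465, 0.533, 0.465, -0.532]
contact_force: [-0.1, 1.2, 0.3]
gripper_width: 0.751
time: 36.58
tool_pos: [0.5277, 0.1597, 0.218]
tool_rot: [-0.467, -0.531, -0.467, 0.531]
contact_force: [-0.1, 0.2, 0.1]
gripper_width: 0.75
S [321. 305.] [-213.  489.   15.]
t 36.67 W [-109.9  363.7  218.7] F [ 0.8 -0.3  1. ] g 0.745
twist left [ 0.09  0.01 -0.07]
delta cm [ 21.65 -10.32 -12.45]
```

View pics/o1.png

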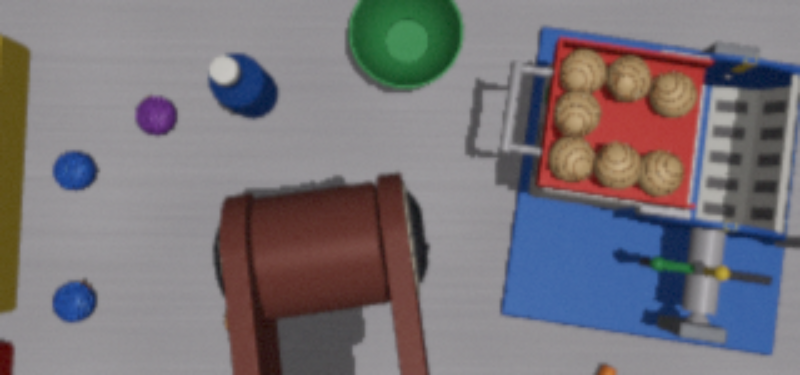

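Last: (-213.5, 489), going to pan centre (46,118).

```bash

python3 -m inch '[{"fingers":0.5,"delta_pos":[2,-3.4,-4.2],"twist":[0,0,0]},{"fingers":0.5,"delta_pos":[4,-3.4,-4.2],"twist":[0,0,0]},{"fingers":0.5,"delta_pos":[4,-3.2,-4.2],"twist":[0,0,0]},{"fingers":0.5,"delta_pos":[4,0,0],"twist":[0,0,0]},{"fingers":0.5,"delta_pos":[0,0,0],"twist":[0,0,0]}]' >/dev/null
python3 -m inch '[{"fingers":0.5,"delta_pos":[0,0,0],"twist":[0,0,0]},{"fingers":0.5,"delta_pos":[0,0,0],"twist":[0,0,0]}]' >/dev/null
python3 go.py -213.5 489 2
```

```text
t 37.6 W [-203.4  484.4   85.9] F [ 0.2 -0.1  0.1] g 0.748
twist left [-0.08 -0.13 -0.21]
delta cm [ 8.38 -1.04 -0.44]
```

```bash

python3 -m inch '[{"fingers":0.5,"delta_pos":[3,-1,-0.4],"twist":[0,0,0]},{"fingers":0.5,"delta_pos":[3,0,0],"twist":[0,0,0]},{"fingers":0.5,"delta_pos":[2.2,0,0],"twist":[0,0,0]},{"fingers":0.5,"delta_pos":[0,0,0],"twist":[0,0,0]},{"fingers":0.5,"delta_pos":[0,0,0],"twist":[0,0,0]}]' >/dev/null
python3 go.py -213.5 489 2
```

```text
t 38.23 W [-214.2  488.8    3.2] F [0.1 0.3 0.8] g 0.749
twist left [-0.01 -0.1  -0.15]
delta cm [ 0.12  0.07 -0.02]
```

```bash

python3 -m inch '[{"fingers":-1,"delta_pos":[0.1,0,0],"twist":[0,0,0]},{"fingers":-1,"delta_pos":[0,0,0],"twist":[0,0,0]},{"fingers":-1,"delta_pos":[0,0,0],"twist":[0,0,0]},{"fingers":-1,"delta_pos":[-4,0,0],"twist":[0,0,0]}]'
python3 -m inch '[{"fingers":-1,"delta_pos":[-6,0,0],"twist":[0,0,0]},{"fingers":-1,"delta_pos":[-6,0,1],"twist":[0,0,0]},{"fingers":-1,"delta_pos":[-6,4,5],"twist":[0,0,0]},{"fingers":-1,"delta_pos":[-1,4,5],"twist":[0,0,0]},{"fingers":-1,"delta_pos":[0,4,5],"twist":[0,0,0]}]'
python3 -m inch '[{"fingers":-1,"delta_pos":[0,4,5],"twist":[0,0,0]},{"fingers":-1,"delta_pos":[0,3,5],"twist":[0,0,0]}]'
python3 go.py 45 122 217
```

```text
time: 38.72
tool_pos: [0.4396, 0.2935, 0.0385]
tool_rot: [-0.465, -0.53, -0.466, 0.534]
contact_force: [0.5, 0.2, -0.5]
gripper_width: 0.509
time: 39.35
tool_pos: [0.5296, 0.1378, 0.216]
tool_rot: [0.467, 0.534, 0.464, -0.53]
contact_force: [-0.1, -0.3, -0.3]
gripper_width: 0.509
time: 39.6
tool_pos: [0.5842, 0.0299, 0.2137]
tool_rot: [0.466, 0.533, 0.465, -0.532]
contact_force: [0.4, 0.7, -0.4]
gripper_width: 0.51
t 39.6 W [-39.1 244.9 213.7] F [ 0.4  0.7 -0.4] g 0.51
twist left [ 0.01 -0.02 -0.11]
delta cm [-0.31  8.41 12.29]
```

```bash

python3 -m inch '[{"fingers":-1,"delta_pos":[0,3,5],"twist":[0,0,0]},{"fingers":-1,"delta_pos":[0,3,5],"twist":[0,0,0]},{"fingers":-1,"delta_pos":[0,2.6,2.4],"twist":[0,0,0]},{"fingers":-1,"delta_pos":[0,0,0],"twist":[0,0,0]},{"fingers":-1,"delta_pos":[0,0,0],"twist":[0,0,0]}]' > /dev/null
python3 go.py 45 119 194
```

```text
t 40.23 W [ 45.2 123.2 212.9] F [-0.   0.7 -0.5] g 0.511
twist left [ 0.03 -0.02  0.  ]
delta cm [ 1.89 -0.02  0.42]
```

```bash

python3 -m inch '[{"fingers":-1,"delta_pos":[1.8,0,0.4],"twist":[0,0,0]},{"fingers":-1,"delta_pos":[0,0,0],"twist":[0,0,0]},{"fingers":-1,"delta_pos":[0,0,0],"twist":[0,0,0]}]'
python3 -m inch '[{"fingers":0.3,"delta_pos":[0,0,0],"twist":[0,0,0]},{"fingers":0.3,"delta_pos":[0,0,0],"twist":[0,0,0]},{"fingers":0.3,"delta_pos":[-5,0,0],"twist":[0,0,0]},{"fingers":0.3,"delta_pos":[0,0,-6],"twist":[0,0,0]},{"fingers":0.3,"delta_pos":[0,0,-6],"twist":[0,0,0]}]'
python3 -m inch '[{"fingers":0,"delta_pos":[0,0,-6],"twist":[0,0,0]},{"fingers":0,"delta_pos":[0,0,-5],"twist":[0,0,0]},{"fingers":0,"delta_pos":[0,0,0],"twist":[0,0,0]}]'
python3 go.py 46 235 169;python3 cl.py;python3 - <<'E'
from h import *
f=grab("top");g=grab("side")
cv2.imwrite("pics/p1.png",cv2.resize(f["pixels"][140:290,80:400],None,fx=2.5,fy=2.5))
cv2.imwrite("pics/p2.png",cv2.resize(g["pixels"][80:200,210:360],None,fx=4,fy=4))
E
```

```text
time: 40.6
tool_pos: [0.6507, -0.1059, 0.194]
tool_rot: [-0.465, -0.532, -0.466, 0.532]
contact_force: [0.4, -0.2, 0.2]
gripper_width: 0.505
time: 41.22
tool_pos: [0.668, 0.013, 0.2465]
tool_rot: [0.466, 0.534, 0.464, -0.532]
contact_force: [1.0, -0.1, -0.6]
gripper_width: 0.649
time: 41.6
tool_pos: [0.6819, 0.125, 0.2448]
tool_rot: [0.467, 0.532, 0.467, -0.531]
contact_force: [-0.1, -0.9, -0.5]
gripper_width: 0.499
t 41.6 W [ 45.  352.3 244.8] F [-0.1 -0.9 -0.5] g 0.499
twist left [ 0.29 -0.04 -0.02]
delta cm [ 7.57  0.04 11.74]
```

View pics/p1.png

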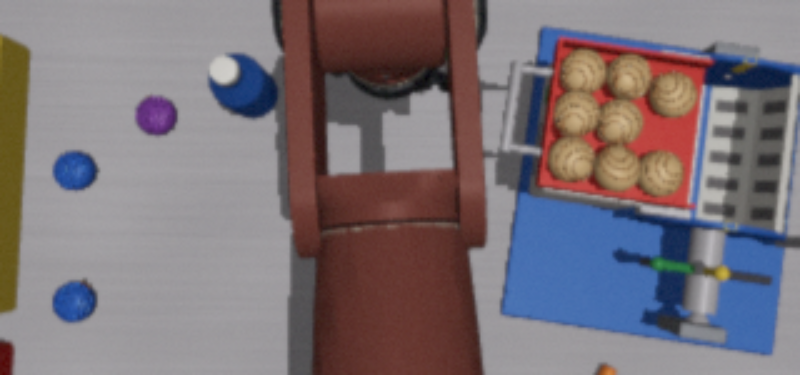

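View pics/p2.png

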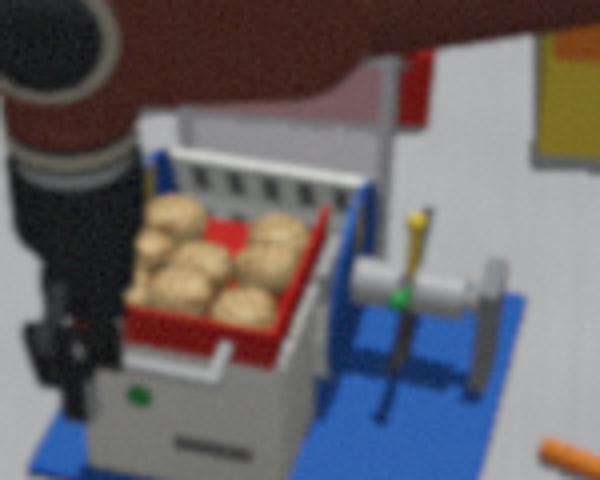

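```bash

python3 -m inch '[{"fingers":-0.3,"delta_pos":[0,0,6],"twist":[0,0,0]},{"fingers":-0.3,"delta_pos":[0,0,5.7],"twist":[0,0,0]},{"fingers":-0.3,"delta_pos":[2,0,0],"twist":[0,0,0]},{"fingers":-0.3,"delta_pos":[0,0,0],"twist":[0,0,0]},{"fingers":-0.3,"delta_pos":[0,0,0],"twist":[0,0,0]}]'
python3 go.py 46 235 153
python3 - <<'E'
from h import *
f=grab("top");g=grab("side")
for F in(f,g): print(proj(F,w2((.046,.235,.169))),proj(F,w2((0,.235,.169))),proj(F,w2((.092,.235,.169))))
cv2.imwrite("pics/q1.png",cv2.resize(f["pixels"][150:240,260:360],None,fx=6,fy=6))
cv2.imwrite("pics/q2.png",cv2.resize(g["pixels"][80:200,210:330],None,fx=5,fy=5))
E
```

```text
time: 42.42
tool_pos: [0.6662, 0.0061, 0.2244]
tool_rot: [-0.465, -0.532, -0.466, 0.532]
contact_force: [1.4, 0.7, -0.2]
gripper_width: 0.347
t 42.42 W [ 45.3 232.4 224.4] F [ 1.4  0.7 -0.2] g 0.347
twist left [ 0.05 -0.02  0.03]
delta cm [ 7.15  0.07 -0.26]
[284.09187718 182.73457343] [281.50231496 200.89330811] [286.65779379 164.74591174]
[248.85543698 172.0724404 ] [265.10945326 175.10592617] [232.88691755 169.09414128]
```

View pics/q1.png

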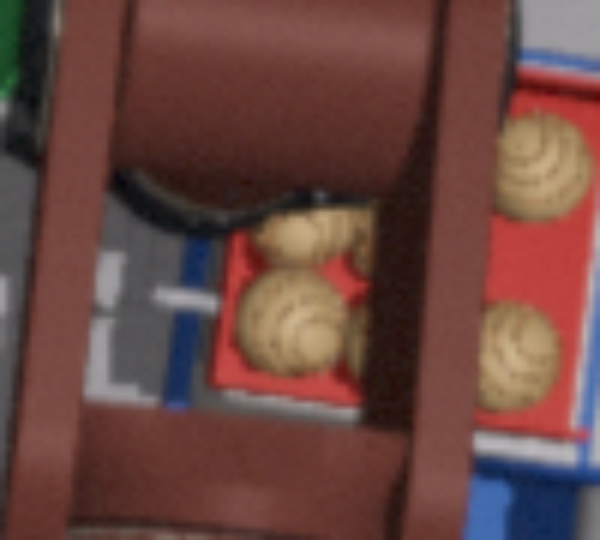

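View pics/q2.png

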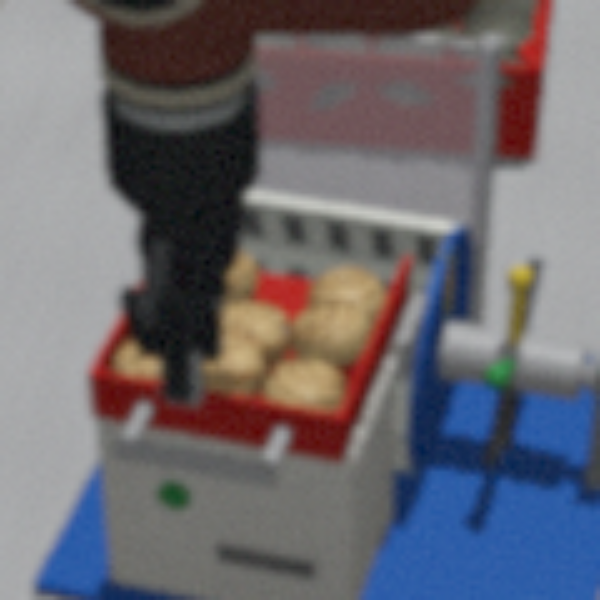

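```bash

python3 -m inch '[{"fingers":-0.3,"delta_pos":[1,0,-0.25],"twist":[0,0,0]},{"fingers":-0.3,"delta_pos":[1,0,0],"twist":[0,0,0]},{"fingers":-0.3,"delta_pos":[0,0,0],"twist":[0,0,0]},{"fingers":-0.3,"delta_pos":[0,0,0],"twist":[0,0,0]}]'>/dev/null
python3 go.py 46 235 153
```

```text
t 43.02 W [ 45.4 234.3 204.5] F [-0.5  0.5  1.1] g 0.35
twist left [0.02 0.   0.02]
delta cm [ 5.15  0.06 -0.07]
```

```bash

python3 -m inch '[{"fingers":-0.3,"delta_pos":[1.5,0,-0.1],"twist":[0,0,0]},{"fingers":-0.3,"delta_pos":[1.5,0,0],"twist":[0,0,0]},{"fingers":-0.3,"delta_pos":[0,0,0],"twist":[0,0,0]}]'
python3 go.py 46 235 153
python3 -m inch '[{"fingers":-0.3,"delta_pos":[1.5,0,0],"twist":[0,0,0]},{"fingers":-0.3,"delta_pos":[0.4,0,0],"twist":[0,0,0]},{"fingers":-0.3,"delta_pos":[0,0,0],"twist":[0,0,0]},{"fingers":-0.3,"delta_pos":[0,0,0],"twist":[0,0,0]}]'
python3 go.py 46 235 153
```

```text
time: 43.4
tool_pos: [0.6652, 0.009, 0.1715]
tool_rot: [-0.464, -0.531, -0.467, 0.534]
contact_force: [-0.6, 0.3, -0.5]
gripper_width: 0.355
t 43.4 W [ 43.9 235.1 171.5] F [-0.6  0.3 -0.5] g 0.355
twist left [0.01 0.01 0.28]
delta cm [1.85 0.21 0.01]
time: 43.9
tool_pos: [0.667, 0.0089, 0.1561]
tool_rot: [0.466, 0.533, 0.465, -0.532]
contact_force: [-0.5, -0.0, 0.6]
gripper_width: 0.353
t 43.9 W [ 45.8 235.3 156.1] F [-0.5 -0.   0.6] g 0.353
twist left [ 0.02 -0.   -0.05]
delta cm [0.31 0.02 0.03]
```

Straddling; close.

```bash

python3 -m inch '[{"fingers":-1,"delta_pos":[0,0,0],"twist":[0,0,0]},{"fingers":-1,"delta_pos":[0,0,0],"twist":[0,0,0]},{"fingers":-1,"delta_pos":[0,0,0],"twist":[0,0,0]}]'
python3 go.py
python3 - <<'E'
import numpy as np
for p in np.arange(0,1.26,.1): 
    y=45+190*np.cos(p)-12*np.sin(p);z=157+190*np.sin(p)+12*np.cos(p);print(round(p,2),round(y,1),round(z,1))
E
```

```text
time: 44.28
tool_pos: [0.667, 0.0077, 0.1565]
tool_rot: [-0.466, -0.532, -0.464, 0.533]
contact_force: [-1.3, -5.9, 2.3]
gripper_width: 0.112
t 44.27 W [ 45.9 234.  156.5] F [-1.3 -5.9  2.3] g 0.112
twist left [-0.01  0.12 -0.06]
0.0 235.0 169.0
0.1 232.9 187.9
0.2 228.8 206.5
0.3 223.0 224.6
0.4 215.3 242.0
0.5 206.0 258.6
0.6 195.0 274.2
0.7 182.6 288.6
0.8 168.8 301.7
0.9 153.7 313.3
1.0 137.6 323.4
1.1 120.5 331.8
1.2 102.7 338.4
```

```bash

python3 -m inch '[{"fingers":-1,"delta_pos":[-1.9,0,0.2],"twist":[0,0,0]},{"fingers":-1,"delta_pos":[-1.9,0,0.4],"twist":[0,0,0]},{"fingers":-1,"delta_pos":[-1.8,0,0.6],"twist":[0,0,0]},{"fingers":-1,"delta_pos":[0,0,0],"twist":[0,0,0]}]'
python3 go.py 46 223 212
```

```text
time: 44.78
tool_pos: [0.6652, -0.0037, 0.2123]
tool_rot: [0.465, 0.533, 0.465, -0.533]
contact_force: [1.6, -3.1, -3.8]
gripper_width: 0.108
t 44.77 W [ 45.7 222.5 212.3] F [ 1.6 -3.1 -3.8] g 0.108
twist left [-0.04  0.03 -0.05]
delta cm [ 0.03  0.03 -0.05]
```

```bash

python3 -m inch '[{"fingers":-1,"delta_pos":[-1.7,0,0.8],"twist":[0,0,0]},{"fingers":-1,"delta_pos":[-1.7,0,0.9],"twist":[0,0,0]},{"fingers":-1,"delta_pos":[-1.6,0,1.1],"twist":[0,0,0]},{"fingers":-1,"delta_pos":[0,0,0],"twist":[0,0,0]}]'
python3 go.py 46 195 261.5
```

```text
time: 45.28
tool_pos: [0.6616, -0.0304, 0.2629]
tool_rot: [0.465, 0.533, 0.465, -0.532]
contact_force: [1.5, 1.8, -1.5]
gripper_width: 0.113
t 45.27 W [ 45.7 195.5 262.9] F [ 1.5  1.8 -1.5] g 0.113
twist left [-0.   -0.1  -0.07]
delta cm [0.14 0.03 0.05]
```

```bash

python3 -m inch '[{"fingers":-1,"delta_pos":[-0.7,0,0.6],"twist":[0,0,0]},{"fingers":-1,"delta_pos":[-0.7,0,0.7],"twist":[0,0,0]},{"fingers":-1,"delta_pos":[-0.6,0,0.7],"twist":[0,0,0]},{"fingers":-1,"delta_pos":[-0.6,0,0.7],"twist":[0,0,0]},{"fingers":-1,"delta_pos":[0,0,0],"twist":[0,0,0]}]'
python3 go.py 46 169 289
python3 - <<'E'
from h import *
f=grab("top");g=grab("side")
cv2.imwrite("pics/r1.png",cv2.resize(f["pixels"][130:280,260:440],None,fx=4,fy=4))
cv2.imwrite("pics/r2.png",cv2.resize(g["pixels"][60:200,200:350],None,fx=4,fy=4))
E
```

```text
time: 45.9
tool_pos: [0.6583, -0.0545, 0.2901]
tool_rot: [0.465, 0.534, 0.467, -0.53]
contact_force: [0.8, 6.9, 5.1]
gripper_width: 0.112
t 45.9 W [ 45.7 171.2 290.1] F [0.8 6.9 5.1] g 0.112
twist left [ 0.13 -0.35 -0.13]
delta cm [0.11 0.03 0.22]
```

View pics/r1.png

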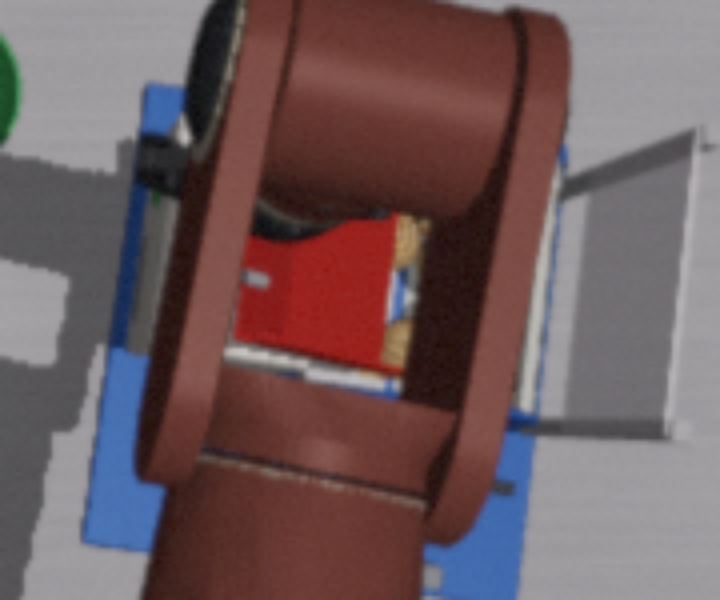

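View pics/r2.png

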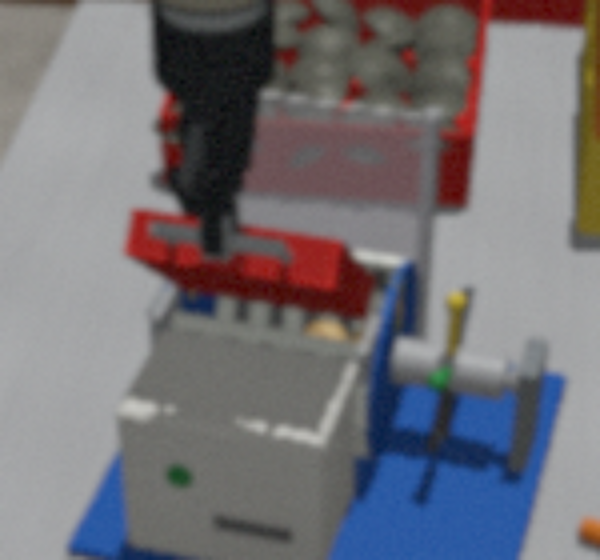

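```bash

python3 -m inch '[{"fingers":-1,"delta_pos":[-0.5,0,0.8],"twist":[0,0,0]},{"fingers":-1,"delta_pos":[-0.5,0,0.8],"twist":[0,0,0]},{"fingers":-1,"delta_pos":[-0.5,0,0.8],"twist":[0,0,0]},{"fingers":-1,"delta_pos":[0,0,0],"twist":[0,0,0]}]'
python3 go.py 46 153.7 301
```

```text
time: 46.5
tool_pos: [0.6553, -0.0769, 0.3082]
tool_rot: [0.465, 0.535, 0.467, -0.528]
contact_force: [-3.2, 12.6, 13.1]
gripper_width: 0.111
t 46.5 W [ 45.7 148.7 308.2] F [-3.2 12.6 13.1] g 0.111
twist left [ 0.2  -0.48 -0.25]
delta cm [ 0.73  0.03 -0.5 ]
```

```bash

python3 -m inch '[{"fingers":-1,"delta_pos":[-0.5,0,0.8],"twist":[0,0,0]},{"fingers":-1,"delta_pos":[-0.4,0,0.8],"twist":[0,0,0]},{"fingers":-1,"delta_pos":[0,0,0],"twist":[0,0,0]}]'
python3 go.py 46 137.6 311 46 120.5 319
```

```text
time: 46.88
tool_pos: [0.6531, -0.094, 0.318]
tool_rot: [0.466, 0.534, 0.466, -0.529]
contact_force: [-4.5, 9.8, 14.5]
gripper_width: 0.107
t 46.88 W [ 45.8 131.4 318. ] F [-4.5  9.8 14.5] g 0.107
twist left [ 0.16 -0.3  -0.3 ]
delta cm [ 0.71  0.02 -0.61]
delta cm [-0.81 -0.    1.71]
```

```bash

python3 -m inch '[{"fingers":-1,"delta_pos":[-0.1,0,0.6],"twist":[0,0,0]},{"fingers":-1,"delta_pos":[0,0,0],"twist":[0,0,0]},{"fingers":-1,"delta_pos":[0,0,0],"twist":[0,0,0]},{"fingers":-1,"delta_pos":[0,0,0],"twist":[0,0,0]}]'
python3 go.py 46 120.5 319
python3 - <<'E'
from h import *
f=grab("top");g=grab("side")
cv2.imwrite("pics/s1.png",cv2.resize(f["pixels"][130:280,260:440],None,fx=4,fy=4))
cv2.imwrite("pics/s2.png",cv2.resize(g["pixels"][60:200,200:350],None,fx=4,fy=4))
E
```

```text
time: 47.38
tool_pos: [0.6524, -0.099, 0.3205]
tool_rot: [0.466, 0.535, 0.466, -0.528]
contact_force: [-6.1, 11.7, 18.5]
gripper_width: 0.108
t 47.38 W [ 45.8 126.4 320.5] F [-6.1 11.7 18.5] g 0.108
twist left [ 0.2  -0.36 -0.37]
delta cm [0.15 0.02 0.59]
```

View pics/s1.png

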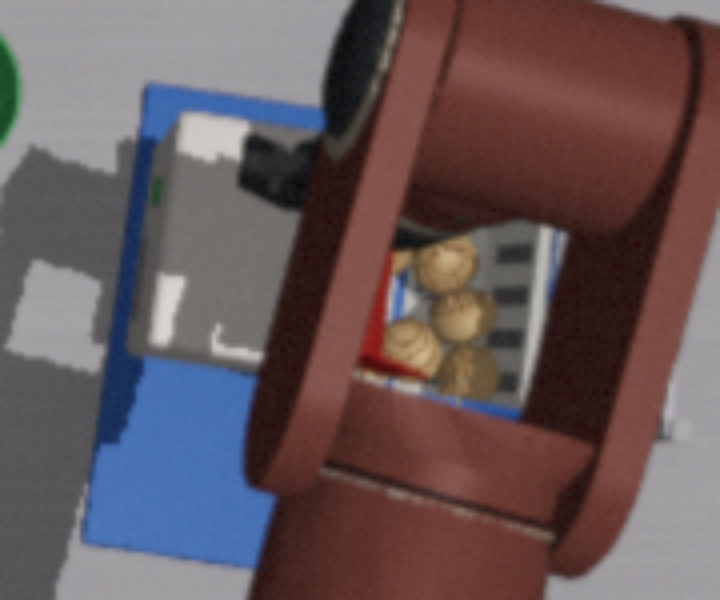

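View pics/s2.png

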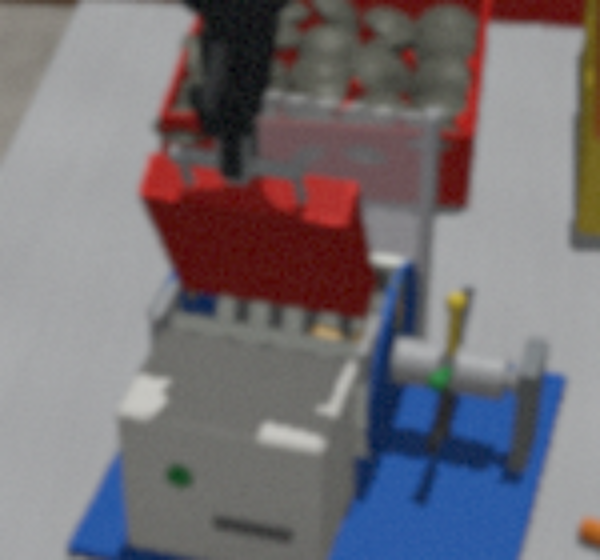

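```bash

python3 -m inch '[{"fingers":-1,"delta_pos":[-0.3,0,0.8],"twist":[0,0,0]},{"fingers":-1,"delta_pos":[-0.2,0,0.7],"twist":[0,0,0]},{"fingers":-1,"delta_pos":[0,0,0],"twist":[0,0,0]},{"fingers":-1,"delta_pos":[0,0,0],"twist":[0,0,0]}]'
python3 go.py 46 102 325
python3 - <<'E'
from h import *
f=grab("top");g=grab("side")
cv2.imwrite("pics/t1.png",cv2.resize(f["pixels"][130:280,260:440],None,fx=4,fy=4))
cv2.imwrite("pics/t2.png",cv2.resize(g["pixels"][60:200,200:350],None,fx=4,fy=4))
E
```

```text
time: 47.98
tool_pos: [0.6502, -0.1148, 0.3267]
tool_rot: [0.467, 0.534, 0.465, -0.529]
contact_force: [-8.0, 9.9, 22.6]
gripper_width: 0.109
t 47.98 W [ 45.7 110.4 326.7] F [-8.   9.9 22.6] g 0.109
twist left [ 0.18 -0.23 -0.39]
delta cm [0.16 0.03 0.84]
```

View pics/t1.png

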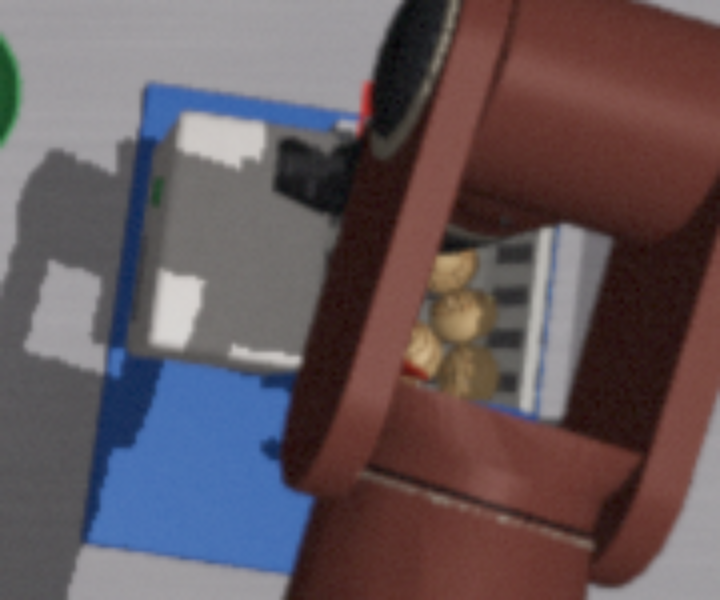

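```bash

python3 -m inch '[{"fingers":-1,"delta_pos":[0.6,0,-1.7],"twist":[0,0,0]},{"fingers":-1,"delta_pos":[0.9,0,-1.6],"twist":[0,0,0]},{"fingers":-1,"delta_pos":[1.1,0,-1.5],"twist":[0,0,0]},{"fingers":-1,"delta_pos":[0,0,0],"twist":[0,0,0]}]'
python3 go.py 46 153.7 301
```

```text
time: 48.58
tool_pos: [0.6571, -0.0648, 0.2969]
tool_rot: [0.466, 0.535, 0.467, -0.528]
contact_force: [-3.1, 13.0, 15.2]
gripper_width: 0.111
t 48.58 W [ 45.8 160.9 296.9] F [-3.1 13.  15.2] g 0.111
twist left [ 0.31 -0.47 -0.28]
delta cm [-0.42  0.02  0.72]
```

```bash

python3 -m inch '[{"fingers":-1,"delta_pos":[1.2,0,-1.2],"twist":[0,0,0]},{"fingers":-1,"delta_pos":[1.4,0,-1.2],"twist":[0,0,0]},{"fingers":-1,"delta_pos":[1.6,0,-1.1],"twist":[0,0,0]},{"fingers":-1,"delta_pos":[1.6,0,-1],"twist":[0,0,0]},{"fingers":-1,"delta_pos":[0,0,0],"twist":[0,0,0]}]'
python3 go.py 46 206 246
python3 - <<'E'
from h import *
f=grab("top");g=grab("side")
cv2.imwrite("pics/u1.png",cv2.resize(f["pixels"][130:280,260:440],None,fx=4,fy=4))
cv2.imwrite("pics/u2.png",cv2.resize(g["pixels"][60:200,200:350],None,fx=4,fy=4))
E
```

```text
time: 49.2
tool_pos: [0.6636, -0.016, 0.2372]
tool_rot: [0.464, 0.536, 0.47, -0.526]
contact_force: [0.6, 23.6, 11.0]
gripper_width: 0.112
t 49.2 W [ 45.8 210.1 237.2] F [ 0.6 23.6 11. ] g 0.112
twist left [ 0.35 -0.97 -0.22]
delta cm [-0.89  0.02  0.4 ]
```

View pics/u1.png

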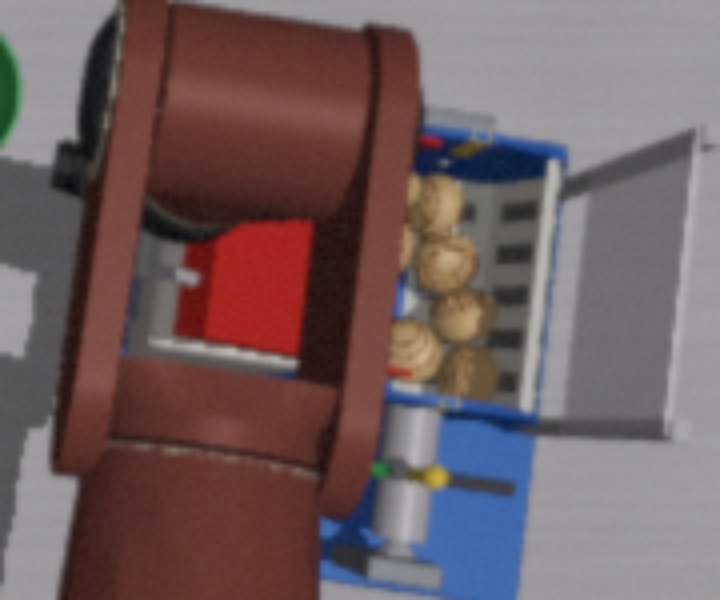

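View pics/u2.png

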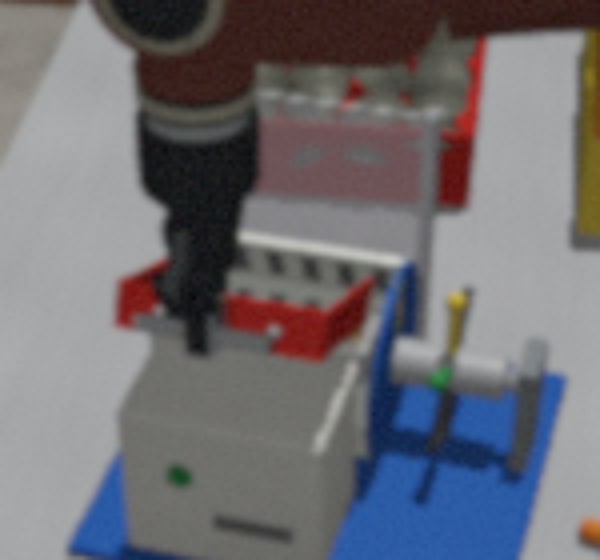

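```bash

python3 -m inch '[{"fingers":-1,"delta_pos":[1.5,0,-1],"twist":[0,0,0]},{"fingers":-1,"delta_pos":[1.7,0,-0.8],"twist":[0,0,0]},{"fingers":-1,"delta_pos":[1.7,0,-0.6],"twist":[0,0,0]},{"fingers":-1,"delta_pos":[1.5,0,-0.4],"twist":[0,0,0]},{"fingers":-1,"delta_pos":[0,0,0],"twist":[0,0,0]}]'
python3 go.py 46 235 156.5
```

```text
time: 49.92
tool_pos: [0.6668, 0.006, 0.1694]
tool_rot: [0.465, 0.534, 0.467, -0.53]
contact_force: [3.5, 11.0, 1.5]
gripper_width: 0.111
t 49.92 W [ 45.9 232.3 169.4] F [ 3.5 11.   1.5] g 0.111
twist left [ 0.17 -0.34 -0.12]
delta cm [ 1.3   0.01 -0.26]
```

```bash

python3 -m inch '[{"fingers":-1,"delta_pos":[1,0,-0.3],"twist":[0,0,0]},{"fingers":-1,"delta_pos":[0.3,0,-0.1],"twist":[0,0,0]},{"fingers":-1,"delta_pos":[0,0,0],"twist":[0,0,0]},{"fingers":-1,"delta_pos":[0,0,0],"twist":[0,0,0]}]'
python3 go.py 46 235 155
```

```text
time: 50.42
tool_pos: [0.6667, 0.0074, 0.1564]
tool_rot: [0.465, 0.533, 0.466, -0.531]
contact_force: [3.8, 5.6, -2.0]
gripper_width: 0.107
t 50.42 W [ 45.7 233.8 156.4] F [ 3.8  5.6 -2. ] g 0.107
twist left [ 0.03 -0.17 -0.05]
delta cm [ 0.15  0.03 -0.12]
```

```bash

python3 -m inch '[{"fingers":-0.3,"delta_pos":[0,0,0],"twist":[0,0,0]},{"fingers":-0.3,"delta_pos":[0,0,0],"twist":[0,0,0]},{"fingers":-0.3,"delta_pos":[-1,0,0],"twist":[0,0,0]},{"fingers":-0.3,"delta_pos":[-3,0,0],"twist":[0,0,0]},{"fingers":-0.3,"delta_pos":[-5,0,0],"twist":[0,0,0]}]'
python3 -m inch '[{"fingers":-1,"delta_pos":[0,-5,-5],"twist":[0,0,0]},{"fingers":-1,"delta_pos":[0,-6,-5],"twist":[0,0,0]},{"fingers":-1,"delta_pos":[0,-6,0],"twist":[0,0,0]},{"fingers":-1,"delta_pos":[0,0,0],"twist":[0,0,0]}]'
python3 go.py
python3 - <<'E'
from h import *
f=grab("top");g=grab("side")
cv2.imwrite("pics/v1.png",cv2.resize(f["pixels"][140:280,270:440],None,fx=4.5,fy=4.2,interpolation=cv2.INTER_CUBIC))
cv2.imwrite("pics/v2.png",cv2.resize(g["pixels"][60:200,200:350],None,fx=4,fy=4))
E
```

```text
time: 51.05
tool_pos: [0.665, 0.0057, 0.2457]
tool_rot: [-0.464, -0.531, -0.466, 0.534]
contact_force: [1.0, -0.1, 0.1]
gripper_width: 0.35
time: 51.55
tool_pos: [0.523, 0.1106, 0.2459]
tool_rot: [-0.466, -0.531, -0.466, 0.532]
contact_force: [0.5, 0.7, 0.3]
gripper_width: -0.0
t 51.55 W [-110.5  316.7  245.9] F [0.5 0.7 0.3] g -0.0
twist left [0.14 0.03 0.1 ]
```

View pics/v1.png

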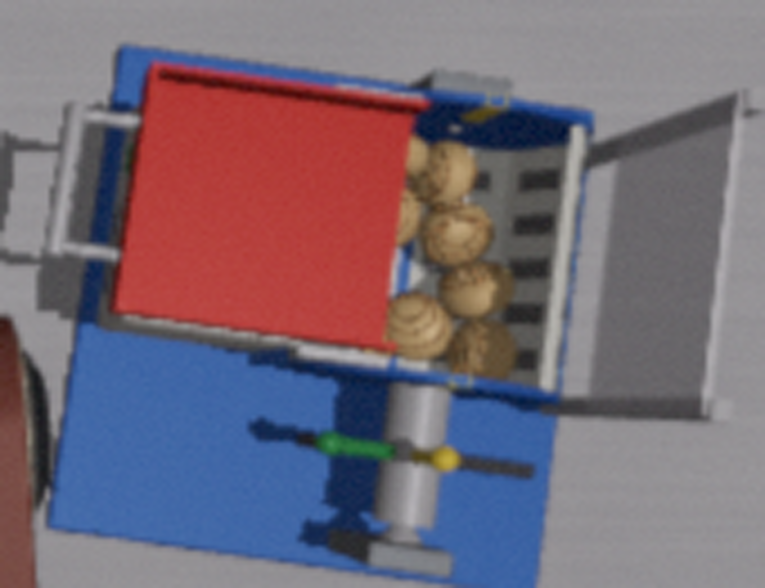

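View pics/v2.png

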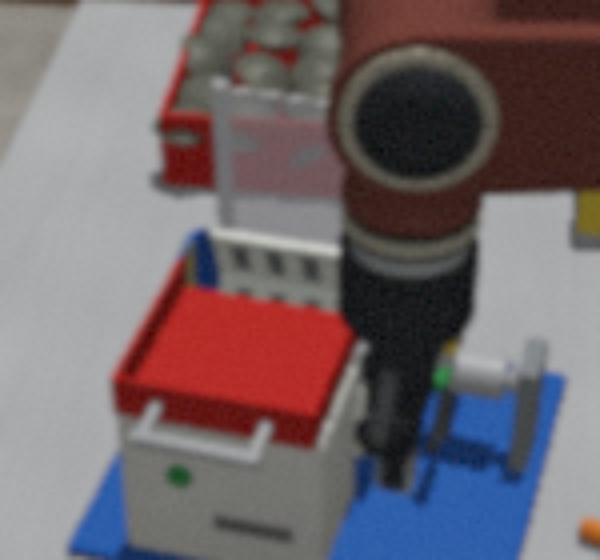

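```bash
python3 - <<'E'
from h import *
f=grab("top")
for a,b in((418,325),(485,348),(475,288),(457,233),(447,172),(408,218),(414,155)):
    u,v=270+a/4.5,140+b/4.2; print(round(u),round(v),np.round(toW(depthpt(f,u,v))*1000))
E
python3 go.py -95 75 250 -95 75 115
```

```text
363 217 [-1. -4. 52.]
378 223 [-11. -41.  72.]
376 209 [ 27. -31.  69.]
372 195 [ -90.  301. 1117.]
369 181 [102.  -7.  61.]
361 192 [70.  9. 48.]
362 177 [109.  16.  67.]
t 51.7 W [-105.7  316.2  248. ] F [ 0.  -0.5  1.3] g -0.004
twist left [-0.01 -0.01 -0.14]
delta cm [-0.2   1.07 24.12]
delta cm [13.5  -0.03  0.  ]
```

```bash

python3 -m inch '[{"fingers":-1,"delta_pos":[0,0.2,6],"twist":[0,0,0]},{"fingers":-1,"delta_pos":[0,0.3,6],"twist":[0,0,0]},{"fingers":-1,"delta_pos":[0,0.3,6],"twist":[0,0,0]},{"fingers":-1,"delta_pos":[0,0.3,5.2],"twist":[0,0,0]},{"fingers":-1,"delta_pos":[3,0,0],"twist":[0,0,0]}]'>/dev/null
python3 -m inch '[{"fingers":-1,"delta_pos":[0,0,0],"twist":[0,0,0]},{"fingers":-1,"delta_pos":[0,0,0],"twist":[0,0,0]}]'>/dev/null
python3 go.py -90 80 108
```

```text
t 52.58 W [-94.7  84.2 217.7] F [ 0.4 -0.1  0.9] g 0.003
twist left [ 0.02  0.01 -0.05]
delta cm [10.97  0.45  0.42]
```

```bash

python3 -m inch '[{"fingers":-1,"delta_pos":[4,0.4,0.3],"twist":[0,0,0]},{"fingers":-1,"delta_pos":[4,0,0],"twist":[0,0,0]},{"fingers":-1,"delta_pos":[2.8,0,0],"twist":[0,0,0]},{"fingers":-1,"delta_pos":[0,0,0],"twist":[0,0,0]},{"fingers":-1,"delta_pos":[0,0,0],"twist":[0,0,0]}]'
python3 go.py -90 70 108
python3 -m inch '[{"fingers":-1,"delta_pos":[0,0,0.8],"twist":[0,0,0]},{"fingers":-1,"delta_pos":[0,0,0.9],"twist":[0,0,0]},{"fingers":-1,"delta_pos":[0,0,0.9],"twist":[0,0,0]},{"fingers":-1,"delta_pos":[0,0,0.9],"twist":[0,0,0]}]'
python3 go.py -90 20 112
```

```text
time: 53.2
tool_pos: [0.5118, -0.1253, 0.111]
tool_rot: [0.467, 0.533, 0.464, -0.532]
contact_force: [-0.2, 0.3, 0.1]
gripper_width: -0.003
t 53.2 W [-90.   81.4 111. ] F [-0.2  0.3  0.1] g -0.003
twist left [ 0.06  0.05 -0.19]
delta cm [0.3  0.   1.14]
time: 53.7
tool_pos: [0.51, -0.1405, 0.1168]
tool_rot: [0.454, 0.545, 0.476, -0.519]
contact_force: [-8.3, 88.1, 56.6]
gripper_width: -0.001
t 53.7 W [-89.8  66.1 116.8] F [-8.3 88.1 56.6] g -0.001
twist left [ 0.   -2.78 -0.06]
delta cm [ 0.25 -0.02  4.63]
```

```bash

python3 -m inch '[{"fingers":-1,"delta_pos":[0,0,-1.5],"twist":[0,0,0]},{"fingers":-1,"delta_pos":[0,0,-1.5],"twist":[0,0,0]},{"fingers":-1,"delta_pos":[-4,0,0],"twist":[0,0,0]},{"fingers":-1,"delta_pos":[-4,0,0],"twist":[0,0,0]},{"fingers":-1,"delta_pos":[0,0,0],"twist":[0,0,0]}]'
python3 go.py -90 26 120
python3 ang.py
python3 - <<'E'
from h import *
f=grab("top");g=grab("side")
cv2.imwrite("pics/w1.png",cv2.resize(f["pixels"][140:280,270:440],None,fx=4.5,fy=4.2,interpolation=cv2.INTER_CUBIC))
cv2.imwrite("pics/w2.png",cv2.resize(g["pixels"][60:200,250:400],None,fx=4,fy=4))
E
```

```text
time: 54.32
tool_pos: [0.5121, -0.1318, 0.194]
tool_rot: [0.468, 0.534, 0.462, -0.531]
contact_force: [-0.1, -1.2, 0.1]
gripper_width: -0.002
t 54.33 W [-88.9  75.1 194. ] F [-0.1 -1.2  0.1] g -0.002
twist left [-0.02  0.17 -0.53]
delta cm [ 7.41 -0.18  4.88]
yellow side 10 (np.float64(313.4), np.float64(143.1)) on plane [-85.3 -11.4 111.5] ang 23.3
green side 13 (np.float64(309.5), np.float64(153.6)) on plane [-85.3  48.7 116.1] ang -57.4
```

View pics/w1.png

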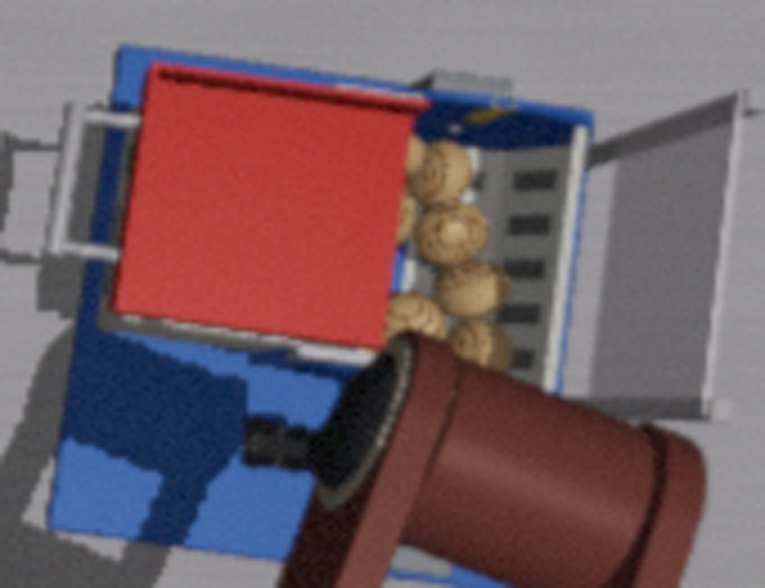

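View pics/w2.png

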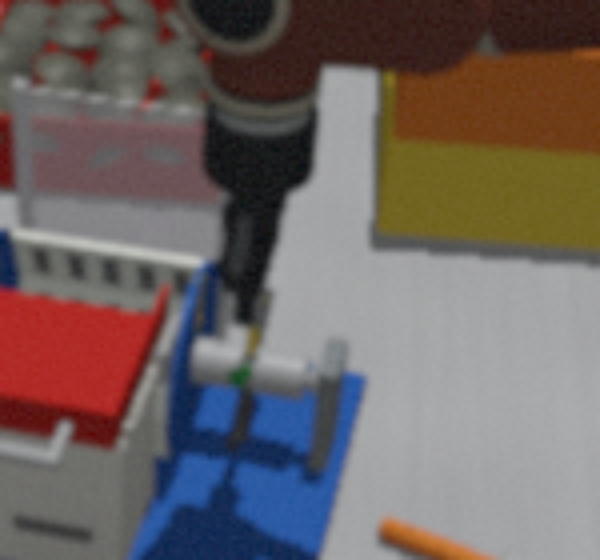

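```bash

python3 -m inch '[{"fingers":-1,"delta_pos":[0,-0.2,4.8],"twist":[0,0,0]},{"fingers":-1,"delta_pos":[3,0,0],"twist":[0,0,0]},{"fingers":-1,"delta_pos":[3,0,0],"twist":[0,0,0]},{"fingers":-1,"delta_pos":[0,0,0],"twist":[0,0,0]},{"fingers":-1,"delta_pos":[0,0,0],"twist":[0,0,0]}]'
python3 go.py -92 -21 120
```

```text
time: 55.15
tool_pos: [0.5012, -0.1775, 0.1289]
tool_rot: [-0.465, -0.532, -0.465, 0.532]
contact_force: [-1.0, 0.3, -0.2]
gripper_width: 0.003
t 55.15 W [-93.5  28.4 128.9] F [-1.   0.3 -0.2] g 0.003
twist left [ 0.02 -0.    0.01]
delta cm [0.89 0.15 4.94]
```

```bash

python3 -m inch '[{"fingers":-1,"delta_pos":[0.4,0.2,0.8],"twist":[0,0,0]},{"fingers":-1,"delta_pos":[0.3,0,0.8],"twist":[0,0,0]},{"fingers":-1,"delta_pos":[0,0,0.7],"twist":[0,0,0]}]'
python3 go.py -92 -21 120
python3 -m inch '[{"fingers":-1,"delta_pos":[0,0,0.7],"twist":[0,0,0]},{"fingers":-1,"delta_pos":[0,0,0.7],"twist":[0,0,0]}]'
python3 go.py -92 -21 120
```

```text
time: 55.52
tool_pos: [0.5009, -0.2, 0.1225]
tool_rot: [0.465, 0.534, 0.465, -0.531]
contact_force: [2.1, 6.9, 1.0]
gripper_width: 0.003
t 55.52 W [-90.8   6.  122.5] F [2.1 6.9 1. ] g 0.003
twist left [ 0.01 -0.16 -0.11]
delta cm [ 0.24 -0.12  2.7 ]
time: 55.78
tool_pos: [0.4982, -0.2124, 0.121]
tool_rot: [0.464, 0.534, 0.467, -0.531]
contact_force: [0.9, 8.9, -1.5]
gripper_width: -0.005
t 55.77 W [-91.8  -6.7 121. ] F [ 0.9  8.9 -1.5] g -0.005
twist left [ 0.02 -0.33  0.03]
delta cm [ 0.09 -0.02  1.43]
```

```bash

python3 -m inch '[{"fingers":-1,"delta_pos":[0,0,0.6],"twist":[0,0,0]},{"fingers":-1,"delta_pos":[0,0,0.6],"twist":[0,0,0]},{"fingers":-1,"delta_pos":[0,0,0.3],"twist":[0,0,0]},{"fingers":-1,"delta_pos":[0,0,0],"twist":[0,0,0]}]'
python3 go.py -92 -21 120
python3 -m inch '[{"fingers":-1,"delta_pos":[0,0,-0.6],"twist":[0,0,0]},{"fingers":-1,"delta_pos":[-5,0,-0.2],"twist":[0,0,0]},{"fingers":-1,"delta_pos":[-2,0,0],"twist":[0,0,0]},{"fingers":-1,"delta_pos":[0,0,-5],"twist":[0,0,0]},{"fingers":-1,"delta_pos":[0,0,-3],"twist":[0,0,0]}]'
python3 ang.py; python3 go.py
python3 - <<'E'
from h import *
f=grab("top");g=grab("side")
cv2.imwrite("pics/x1.png",cv2.resize(f["pixels"][140:280,270:440],None,fx=4.5,fy=4.2,interpolation=cv2.INTER_CUBIC))
cv2.imwrite("pics/x2.png",cv2.resize(g["pixels"][60:200,250:400],None,fx=4,fy=4))
E
```

```text
time: 56.28
tool_pos: [0.496, -0.2275, 0.1212]
tool_rot: [0.464, 0.533, 0.467, -0.531]
contact_force: [0.5, 7.4, -0.4]
gripper_width: -0.003
t 56.27 W [-92.  -21.9 121.2] F [ 0.5  7.4 -0.4] g -0.003
twist left [ 0.01 -0.29  0.08]
delta cm [ 0.12  0.   -0.09]
time: 56.9
tool_pos: [0.5082, -0.1412, 0.1921]
tool_rot: [0.466, 0.533, 0.465, -0.532]
contact_force: [-0.1, -1.0, -0.2]
gripper_width: -0.001
yellow side 6 (np.float64(316.5), np.float64(131.0)) on plane [-85.3 -55.4 127.3] ang 52.6
yellow side 17 (np.float64(314.2), np.float64(142.4)) on plane [-85.3 -26.8 102.8] ang 56.3
green side 4 (np.float64(312.2), np.float64(140.8)) on plane [-85.3  16.1 140.8] ang -16.1
t 57.0 W [-91.7  66.2 191.6] F [ 0.1 -1.4  0.5] g -0.003
twist left [ 0.18 -0.   -0.03]
```

View pics/x1.png

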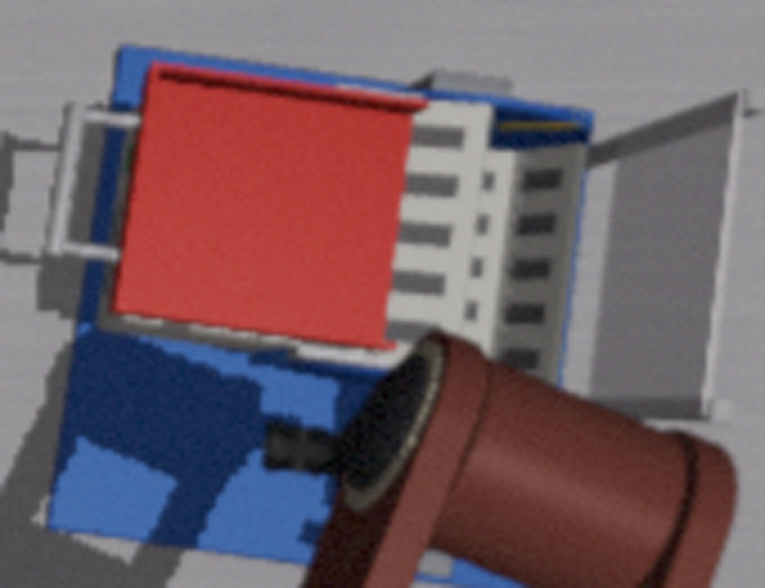

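View pics/x2.png

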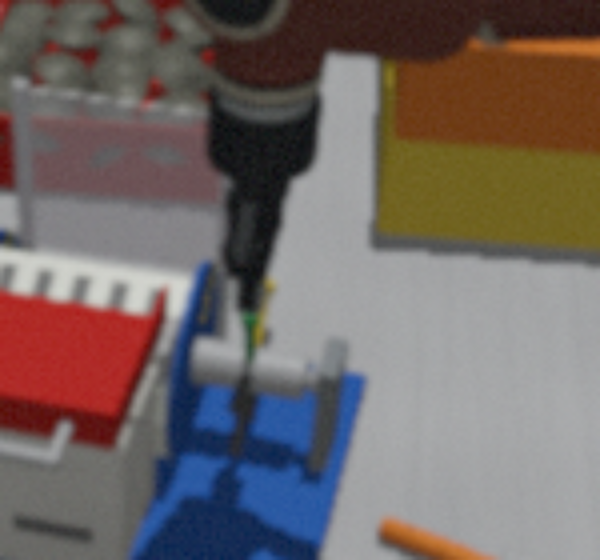

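```bash

python3 -m inch '[{"fingers":-1,"delta_pos":[2.5,0,1.6],"twist":[0,0,0]},{"fingers":-1,"delta_pos":[3.5,0,0],"twist":[0,0,0]},{"fingers":-1,"delta_pos":[0.8,0,0],"twist":[0,0,0]},{"fingers":-1,"delta_pos":[0,0,0],"twist":[0,0,0]}]'
python3 go.py -91 15 122
```

```text
time: 57.6
tool_pos: [0.5055, -0.1584, 0.1234]
tool_rot: [-0.465, -0.532, -0.465, 0.533]
contact_force: [0.7, -1.0, -0.2]
gripper_width: 0.002
t 57.6 W [-91.8  47.8 123.4] F [ 0.7 -1.  -0.2] g 0.002
twist left [-0.03 -0.    0.05]
delta cm [0.14 0.08 3.28]
```

```bash

python3 -m inch '[{"fingers":-1,"delta_pos":[0.1,0.1,0.9],"twist":[0,0,0]},{"fingers":-1,"delta_pos":[0,0,0.9],"twist":[0,0,0]},{"fingers":-1,"delta_pos":[0,0,0.8],"twist":[0,0,0]},{"fingers":-1,"delta_pos":[0,0,0.5],"twist":[0,0,0]},{"fingers":-1,"delta_pos":[0,0,0],"twist":[0,0,0]}]'
python3 go.py -91 15 122
```

```text
time: 58.22
tool_pos: [0.5041, -0.1891, 0.1251]
tool_rot: [0.466, 0.533, 0.464, -0.531]
contact_force: [0.2, 3.3, 2.4]
gripper_width: 0.003
t 58.23 W [-89.1  17.2 125.1] F [0.2 3.3 2.4] g 0.003
twist left [ 0.01 -0.03 -0.22]
delta cm [ 0.31 -0.19  0.22]
```

```bash

python3 -m inch '[{"fingers":-1,"delta_pos":[0,0,0.1],"twist":[0,0,0]},{"fingers":-1,"delta_pos":[0,0,0],"twist":[0,0,0]},{"fingers":-1,"delta_pos":[-0.5,0,-0.8],"twist":[0,0,0]},{"fingers":-1,"delta_pos":[-5,0,0],"twist":[0,0,0]},{"fingers":-0.1,"delta_pos":[-1,0,2.5],"twist":[0,0,0]}]'>/dev/null
python3 -m inch '[{"fingers":-0.1,"delta_pos":[0,0,0],"twist":[0,0,0]},{"fingers":-0.1,"delta_pos":[0,0,0],"twist":[0,0,0]}]'
python3 go.py -88 0 128
```

```text
time: 59.1
tool_pos: [0.4997, -0.2061, 0.1868]
tool_rot: [-0.465, -0.532, -0.466, 0.533]
contact_force: [0.3, 0.6, 0.0]
gripper_width: 0.449
t 59.1 W [-91.2  -0.2 186.8] F [0.3 0.6 0. ] g 0.449
twist left [ 0.   -0.03  0.08]
delta cm [ 5.88  0.33 -0.02]
```

```bash

python3 -m inch '[{"fingers":-0.1,"delta_pos":[2,0.3,0],"twist":[0,0,0]},{"fingers":-0.1,"delta_pos":[2,0,0],"twist":[0,0,0]},{"fingers":-0.1,"delta_pos":[1.7,0,0],"twist":[0,0,0]},{"fingers":-0.1,"delta_pos":[0,0,0],"twist":[0,0,0]},{"fingers":-0.1,"delta_pos":[0,0,0],"twist":[0,0,0]}]'
python3 go.py -88 0 128
```

```text
time: 59.72
tool_pos: [0.5033, -0.207, 0.1308]
tool_rot: [0.465, 0.532, 0.465, -0.532]
contact_force: [0.3, 0.0, -0.3]
gripper_width: 0.45
t 59.73 W [-87.5  -0.7 130.8] F [ 0.3  0.  -0.3] g 0.45
twist left [ 0.02  0.01 -0.01]
delta cm [ 0.28 -0.05 -0.07]
```

```bash

python3 -m inch '[{"fingers":-1,"delta_pos":[0,0,-0.1],"twist":[0,0,0]},{"fingers":-1,"delta_pos":[0,0,0],"twist":[0,0,0]},{"fingers":-1,"delta_pos":[0,0,0],"twist":[0,0,0]},{"fingers":-1,"delta_pos":[0,0,0],"twist":[0,0,0]},{"fingers":-1,"delta_pos":[0,0,0],"twist":[0,0,0]}]'
python3 go.py -88 0 128
python3 -m inch '[{"fingers":-0.3,"delta_pos":[0,0,0],"twist":[0,0,0]},{"fingers":-0.3,"delta_pos":[0,0,0],"twist":[0,0,0]},{"fingers":-0.3,"delta_pos":[-3,0,0],"twist":[0,0,0]},{"fingers":-0.3,"delta_pos":[-5,0,0],"twist":[0,0,0]},{"fingers":-0.3,"delta_pos":[-3,-3,-3],"twist":[0,0,0]}]'
python3 -m inch '[{"fingers":-0.3,"delta_pos":[0,-3,-6],"twist":[0,0,0]},{"fingers":-0.3,"delta_pos":[0,-4,-6],"twist":[0,0,0]},{"fingers":-0.3,"delta_pos":[0,-4,-6],"twist":[0,0,0]},{"fingers":-0.3,"delta_pos":[0,-4,-6],"twist":[0,0,0]},{"fingers":-0.3,"delta_pos":[0,-2,-6],"twist":[0,0,0]}]'
python3 - <<'E'
from h import *
f=grab("top");g=grab("side")
cv2.imwrite("pics/y2.png",cv2.resize(f["pixels"][225:270,330:400],None,fx=11,fy=11,interpolation=cv2.INTER_NEAREST))
cv2.imwrite("pics/y1.png",cv2.resize(g["pixels"][60:200,200:350],None,fx=4,fy=4))
cv2.imwrite("pics/y3.png",f["pixels"])
for a in(64,62,60,58,56):
    o=[]
    for d,r in((0,.066),(-60,.066),(-120,.07)):
        t=np.radians(a+d);p=w2((-.0853,-r*np.sin(t),.085+r*np.cos(t)));o+=[*np.round(proj(f,p),1)]
    print(a,[float(x) for x in o])
E
```

```text
time: 60.35
tool_pos: [0.5039, -0.2065, 0.1319]
tool_rot: [0.466, 0.532, 0.465, -0.532]
contact_force: [-0.9, 0.3, 5.0]
gripper_width: 0.089
t 60.35 W [-87.   -0.  131.9] F [-0.9  0.3  5. ] g 0.089
twist left [ 0.02  0.07 -0.1 ]
delta cm [ 0.39 -0.1  -0.  ]
time: 60.98
tool_pos: [0.4785, -0.1731, 0.243]
tool_rot: [0.466, 0.533, 0.464, -0.532]
contact_force: [0.7, 0.5, 1.1]
gripper_width: 0.349
time: 61.6
tool_pos: [0.3621, 0.1183, 0.2403]
tool_rot: [0.465, 0.533, 0.465, -0.532]
contact_force: [0.9, 0.3, 0.5]
gripper_width: 0.35
64 [386.8, 251.6, 370.5, 249.1, 343.2, 245.1]
62 [386.7, 251.6, 369.6, 249.0, 342.5, 245.0]
60 [386.5, 251.6, 368.7, 248.8, 341.9, 244.9]
58 [386.4, 251.5, 367.8, 248.7, 341.2, 244.8]
56 [386.2, 251.5, 366.9, 248.6, 340.6, 244.7]
```

View pics/y2.png

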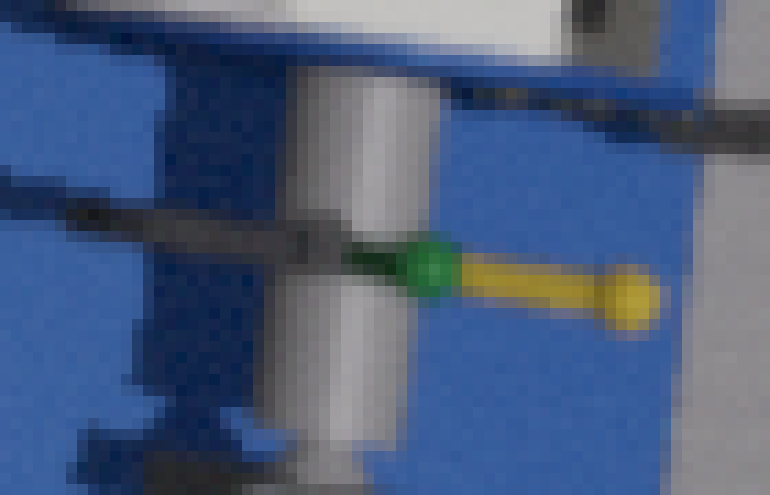

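View pics/y1.png

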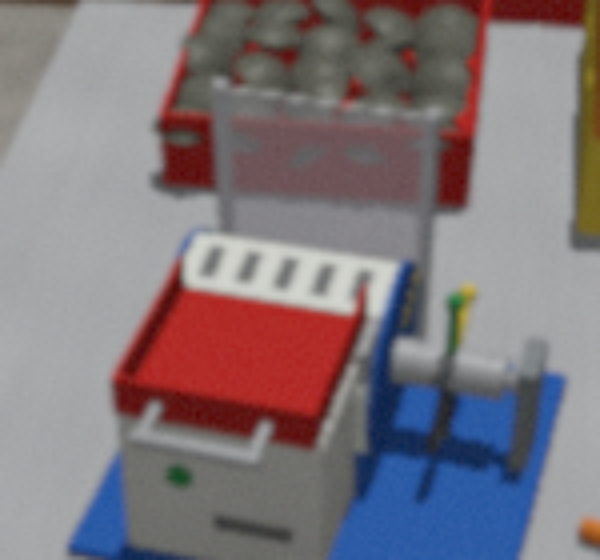

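View pics/y3.png

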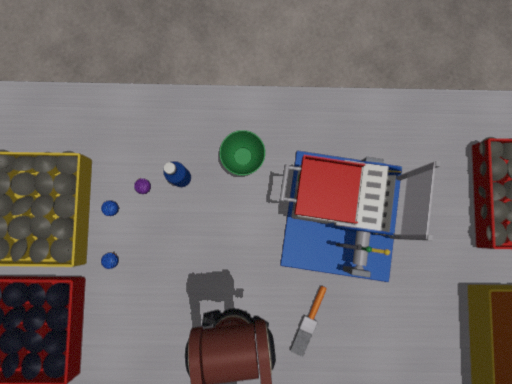

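```bash
python3 - <<'E'
from h import *
f=grab("top");g=grab("side")
print("top",blob(f,(8,70,60),(19,255,255),270,140,460,290));print("side",blob(g,(8,70,60),(19,255,255),120,70,345,384))
cv2.imwrite("pics/z1.png",cv2.resize(f["pixels"][145:250,350:450],None,fx=6,fy=5.5,interpolation=cv2.INTER_CUBIC))
E
python3 go.py
```

```text
top [(np.int32(25), np.float64(322.4), np.float64(287.8))]
side [(np.int32(63), np.float64(122.9), np.float64(73.7))]
t 61.8 W [-270.2  302.5  240.2] F [ 0.3  0.1 -0.1] g 0.349
twist left [0.25 0.03 0.02]
```

View pics/z1.png

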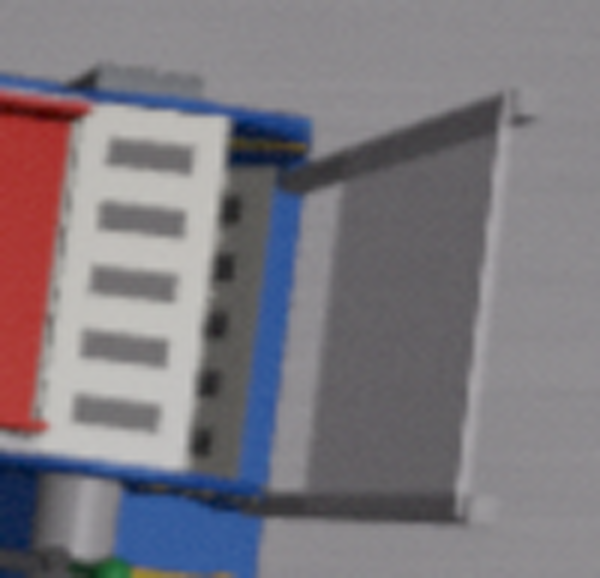

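No tan blob shows outside the drum, and the arm is clear of everything. Handing in.

```bash
python3 -c "
from plant import manip
print(manip.job_done())"
```

```text
the job is handed in; nothing more can be done
None
```

I handed the job in at about 62 s with every step carried out in the order asked; no verdict was reported.

**What I did**
- I turned the drum until the yellow spoke was up.
- I put all six loose clams into the red pan with the two already there.
- I tipped the pan by its handle to about 1.16 rad and lowered it flat again.
- I turned the drum one spoke on, until the green spoke was up.

**Last checks**
- **Angles:** the top camera put the yellow spoke at about 0.3° before pouring. It put the drum at about 60.7° at the end, against 60° wanted.
- **Clams:** I saw eight in the pan before pouring. After pouring the pan was empty and seven were visible in the drum, all low. The eighth was presumably in the part hidden under the pan's edge; I never saw it there, nor anywhere else. After the final turn the mouth faced the guard, so I could not see the clams inside. The pictures showed no clam in the pan, on the counter or by the guard.
- **Bowl, bottle and look-alikes:** these looked unmoved in the last picture.

**What went wrong**
- **Blocked push:** my first try at the final turn pushed the green spoke end-on. The wrist force reached about 105 N, under the 120 N limit, before I backed off. The pictures showed the drum still near 0° and nothing disturbed, and I then turned it by the yellow and green spokes instead.
- **Force on the handle:** while tipping the pan and lowering it, the outside force on the tool rose to about 26 N.

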